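Nest the beakers and press the nest together

ROBOT

A 7-joint arm with a two-finger parallel gripper is mounted at the origin on the work surface. World frame = base frame: x ahead of the robot, y to its left, z up, the work surface at z = 0. Lengths are in m, angles in degrees, forces in N, time in s.
With the tool pointing down it reaches from about 0.425 to 0.875 m from the base axis. Payload 4.7 kg.
Tool frame: the origin (TCP) lies between the finger pads; the fingertips stand 19 mm ahead of it and the grasp point (between the pads) is the TCP; z points along the fingers, y is the line along which they close (so a half turn about z gives the same grasp; the last joint's range is limited). The gripper opens to 85 mm and grips with 20 to 120 N. Pads are 22 mm wide; open, the fingers measure 114 mm over their backs; the gripper's body (76 mm by 85 mm) begins 54 mm behind the grasp point. The pads swing forward as they close: fully open they stand 13 mm farther back than shut.
Start: joints at [-72.645, 18.392, -4.016, 83.108, 1.295, 78.541, -3.26], TCP at [0.185, 0.623, 0.25] pointing down, gripper open.
Joint ranges: [-163.93, 163.93], [-17.29, 119.83], [-79.2, 71.16], [3.27, 140.29], [-89.18, 269.18], [5.43, 117.66], [-154.24, 154.24]. Speed limits (degrees/s): [147.25, 147.25, 180, 180, 180, 180, 180].

INTERFACE

Orientations are given as a 3x3 rotation matrix whose columns are the frame's x, y, z axes.
In Python, from rig import * gives the robot as it stands.
- The arm moves only by the tool send_rows, never from a script. Its argument "motion" is a list of rows, each an object with "gripper": the finger opening in mm, from 0 to 85.4; "slide": the shift along the tool's x, y, z scaled (see below), a list of three; "twist": the turn, a rotation vector about the tool's x, y, z scaled (see below), a list of three. A call has 1 to 10 rows; each row shifts and turns the commanded pose from where the row before left it, along the tool's axes as they then stand; what a row does not reach is not made up. The controller multiplies each number of a shift by 0.02 m and each number of a turn by 0.12 rad. A row lasts 1/8 s, in which the tool goes at most 62.5 mm and 10.7 degrees, less where a joint would pass 70% of its speed; a pose out of reach is approached as far as the arm can. A call with a number of a shift or a turn outside -1 to 1 is refused whole. A call with a gripper value outside its range is refused whole. The fingers move at their own pace and stop on an object; the grip force is fixed at half the most. Time passes only in rows, so rows that do not move let the fingers close. It gives the time, the measured TCP pose, the force, the opening and the grip force at its end, in the units of the state.
- state(): the state, without advancing time (a new reading comes with each control period).
- capture(name): name is "scene" or "top"; returns a dict with "image" (420x560x3 uint8, red, green, blue), "range_z" (420x560 float32, m along the optical axis (not along the pixel's ray), 0 where there is no reading), "intrinsics" (3x3 intrinsics, pixels), "rvec" (rotation vector, rad) and "tvec" (3), from world to camera coordinates, as OpenCV has them. Camera axes: x right, y down, z forward; pixel columns grow to the right and rows downward; lengths in m; the calibration is good to about 2 mm. A picture is of the moment at which its call begins.
- sign_off(): hands the job in; it is judged then, once.
The state is a dict: "t": time; "joint_positions": joint angles; "joint_vel": joint speeds; "joint_torque": joint torques, N m; "ee_pos": TCP position; "tool_rot": TCP orientation; "contact_force": force on the tool from outside, world axes, zero at the start; "wrist_torque": the same for the moment, N m; "finger_gap": opening from 0.0 (shut) to 1.0 (fully open); "grasp_force": force on a finger pad.
Only numpy, scipy, OpenCV 4.12 (cv2) and the standard library are available. Lean on these libraries where they do the work, as an engineer would, in place of code of your own. Each camera call takes 0.05 s, during which the arm holds its last target. There are 200 camera calls.

TASK

Pull the press's slide tray fully out by its post and nest all the loose steel beakers that are there in the tray's pot in order of size, the widest first, each standing upright on the floor of the next wider one. Push the tray fully in, pull the press's sprung lever down through its full stroke so that the foot bears on the nest, and ease it slowly all the way back up without letting it snap. Then pull the tray fully out again with the nest still in it, and leave the spray can, the screw jar and the screwdriver where they are.

Things in the scene. Friction and masses are not known exactly. Their poses are not given: they have to be found in the camera images.
- beaker_70: Open straight-sided plain steel beaker, loose, 70 mm outer diameter, 54 mm tall, 64 mm inner diameter, wall 3 mm, floor 4 mm thick, about 110 g. Origin at the centre of its underside, z along its axis towards the open rim. May be absent.
- beaker_55: Open straight-sided plain steel beaker, loose, 55 mm outer diameter, 68 mm tall, 49 mm inner diameter, wall 3 mm, floor 4 mm thick, about 90 g. Origin at the centre of its underside, z along its axis towards the open rim. May be absent.
- beaker_41: Open straight-sided plain steel beaker, loose, 41 mm outer diameter, 82 mm tall, 35 mm inner diameter, wall 3 mm, floor 4 mm thick, about 70 g. Origin at the centre of its underside, z along its axis towards the open rim. May be absent.
- beaker_27: Open straight-sided plain steel beaker, loose, 27 mm outer diameter, 96 mm tall, 21 mm inner diameter, wall 3 mm, floor 4 mm thick, about 50 g. Origin at the centre of its underside, z along its axis towards the open rim. May be absent.
- press: Grey bench press, fixed to the bench. Origin on the bench surface straight below its foot; its -x axis points out of its open front towards the robot, y to its left, z up. Bed 130 mm wide; column 100 mm wide from x = 60 to 130 mm; head 90 mm wide, x = -40 to 90 mm, from 220 to 310 mm high. The bar lever is on its -y side, the tray's pull post on its +y side.
- tray (a joint): Travel of the slide tray in m: 0 = fully in, the pot under the foot; 0.16 = fully out in front of the press, at a stop. It slides along the press's -x with about 1.5 N of friction and stays where it is left.
- pot_floor (a point): Centre of the inner floor of the steel pot fixed on the tray: 88 mm outer and 82 mm inner diameter; its rim is 36 mm above this point. z up. It moves with the tray.
- tray_post (a point): Top centre of the tray's upright black pull post, 18 mm in diameter and 66 mm tall, standing on an arm of the tray 120 mm to the +y side of the pot. It can be gripped from above and pulled or pushed along the press's x.
- lever (a joint): Angle of the sprung press lever in rad: 0 = up at rest, 1.3 = pulled fully down to its stop. It turns about the press's y axis; the bar travels towards the robot and down. The spring always drives it back up (about 3 N at the bar when up, 10 N when fully down on a nest); let go, it snaps back. The lever drives the ram: 0.06 m of descent per rad.
- lever_bar (a point): Middle of the gripping length of the lever's black cross bar: a round bar 16 mm in diameter, along the press's y, free for 30 mm either side of this point. 140 mm from the lever's axis; at rest it points forward (-x) and up at 0.96 rad above level. From the axis: x = -0.14 cos(0.96 - q), z = 0.14 sin(0.96 - q) in the press's frame, q the lever's angle.
- lever_pivot (a point): Point on the lever's turning axis beside the press, level with the middle of the bar's gripping length.
- foot: Round pressing foot, 68 mm across, on the ram; origin at the centre of its underside, 150 mm above the bench at rest. It is sprung by up to 65 mm, so it bears on nests of any height with about 3 to 9 N.
- spray_can: Bystander: white-painted spray can 60 mm across, 170 mm tall, standing; origin at its underside. Leave alone.
- screw_jar: Bystander: glass jar with steel lid, 64 mm across, 85 mm tall, standing; origin at its underside. Leave alone.
- screwdriver: Bystander: screwdriver lying on the bench, along its x. Leave alone.
Things that resemble listed ones, but are neither listed nor needed, are in the scene too. What is shaped like the beaker_55 but yellow is not meant.

How it is judged (in metres and radians):
On the way, in this order (a step that is already met when the one before it is completed fails the run):
1. the tray is fully out (within 15 mm) (value of joint tray above 0.145 m), for 0.2 s.
2. all beakers present are nested in size order in the pot, tray out (value of joint tray above 0.135 m and horizontal distance between each of beaker_70, beaker_55, beaker_41, beaker_27 and pot_floor below 0.03 m and z of each of beaker_70, beaker_55, beaker_41, beaker_27 in the frame of pot_floor below 0.019 m and angle between each of beaker_70, beaker_55, beaker_41, beaker_27's own z axis and vertical below 0.12 rad and horizontal distance between beaker_70 and beaker_55 below 0.01 m and horizontal distance between beaker_55 and beaker_41 below 0.01 m and horizontal distance between beaker_41 and beaker_27 below 0.01 m and horizontal distance between beaker_70 and beaker_41 below 0.016 m and horizontal distance between beaker_70 and beaker_27 below 0.024 m and horizontal distance between beaker_55 and beaker_27 below 0.017 m and linear speed of each of beaker_70, beaker_55, beaker_41, beaker_27 below 0.03 m/s), for 0.3 s.
3. the tray is fully in (within 12 mm) with the nest (value of joint tray below 0.012 m and horizontal distance between each of beaker_70, beaker_55, beaker_41, beaker_27 and pot_floor below 0.03 m and z of each of beaker_70, beaker_55, beaker_41, beaker_27 in the frame of pot_floor below 0.019 m and angle between each of beaker_70, beaker_55, beaker_41, beaker_27's own z axis and vertical below 0.12 rad and horizontal distance between beaker_70 and beaker_55 below 0.01 m and horizontal distance between beaker_55 and beaker_41 below 0.01 m and horizontal distance between beaker_41 and beaker_27 below 0.01 m and horizontal distance between beaker_70 and beaker_41 below 0.016 m and horizontal distance between beaker_70 and beaker_27 below 0.024 m and horizontal distance between beaker_55 and beaker_27 below 0.017 m), for 0.2 s.
4. the lever is fully down (past 1.15 of 1.3 rad), the foot bearing on the nest (value of joint lever above 1.15 rad and value of joint tray below 0.02 m and contact force between foot and anything else above 1 N and horizontal distance between each of beaker_70, beaker_55, beaker_41, beaker_27 and pot_floor below 0.03 m and z of each of beaker_70, beaker_55, beaker_41, beaker_27 in the frame of pot_floor below 0.019 m and angle between each of beaker_70, beaker_55, beaker_41, beaker_27's own z axis and vertical below 0.12 rad and horizontal distance between beaker_70 and beaker_55 below 0.01 m and horizontal distance between beaker_55 and beaker_41 below 0.01 m and horizontal distance between beaker_41 and beaker_27 below 0.01 m and horizontal distance between beaker_70 and beaker_41 below 0.016 m and horizontal distance between beaker_70 and beaker_27 below 0.024 m and horizontal distance between beaker_55 and beaker_27 below 0.017 m), for 0.2 s.
5. the lever is eased back slowly (under 1 rad/s) through its lower half (value of joint lever between 0.55 and 1.05 rad and velocity of joint lever between -1 and 0.05 rad/s), for 0.3 s.
6. the lever is eased back slowly (under 1 rad/s) through its upper half (value of joint lever between 0.08 and 0.5 rad and velocity of joint lever between -1 and 0.05 rad/s), for 0.25 s.
7. the lever is fully up (value of joint lever below 0.06 rad), for 0.2 s.
8. the tray is fully out again (within 15 mm) (value of joint tray above 0.145 m and value of joint lever below 0.06 rad), for 0.2 s.
At the end, for the whole second after the job is handed in: All beakers present stand upright (within 0.12 rad), nested in size order in the pot, each standing on the floor of the next wider one and at rest; the tray is out to within 15 mm of its stop and the lever is up (under 0.06 rad) (all of step 8 and horizontal distance between each of beaker_70, beaker_55, beaker_41, beaker_27 and pot_floor below 0.03 m and z of each of beaker_70, beaker_55, beaker_41, beaker_27 in the frame of pot_floor below 0.019 m and angle between each of beaker_70, beaker_55, beaker_41, beaker_27's own z axis and vertical below 0.12 rad and horizontal distance between beaker_70 and beaker_55 below 0.01 m and horizontal distance between beaker_55 and beaker_41 below 0.01 m and horizontal distance between beaker_41 and beaker_27 below 0.01 m and horizontal distance between beaker_70 and beaker_41 below 0.016 m and horizontal distance between beaker_70 and beaker_27 below 0.024 m and horizontal distance between beaker_55 and beaker_27 below 0.017 m and linear speed of each of beaker_70, beaker_55, beaker_41, beaker_27 below 0.03 m/s); the robot touches nothing.
It fails at once if spray_can is moved more than 40 mm (distance of spray_can from where it was at the start of the episode above 0.04 m).
It fails at once if screw_jar is moved more than 40 mm (distance of screw_jar from where it was at the start of the episode above 0.04 m).
It fails at once if screwdriver is moved more than 40 mm (distance of screwdriver from where it was at the start of the episode above 0.04 m).
Of beaker_70, beaker_55, beaker_41, beaker_27 only 2 to 4 are there at a start; the rules pass over those that are not, and their reading is None.
At some moment in a run one of beaker_70, beaker_55 may be knocked a few centimetres aside while the robot is not near it.
Once in a run the grip may slacken for a moment while it holds something.
It also fails if it takes over 210 s, if anything falls off the work surface, if the arm or the gripper's body presses on something with over 40 N, if the wrist force passes 120 N, or if a joint passes its speed limit or range.

## Working session

There is one attempt and no reset: what is moved stays moved. The work goes in short steps, Python scripts to look and compute and a tool call to move; the robot and the scene stay as the last step left them, time stands still between calls to the robot, and variables do not carry over. Pictures are saved under pics/ and viewed, at most 14 in all, crops included, and the job is handed in when it is done.

Besides the shell and the picture viewer there is one more tool, called by a JSON object that holds its "fn" and its "kwargs". send_rows: Moves the arm, as the interface text tells. Shifts and turns lie within -1 to 1; 1 stands for 0.02 m of shift or 0.12 rad of turn. Its arguments: {"type":"object","properties":{"motion":{"type":"array"}},"required":["motion"]}

```bash
ls; mkdir -p pics; python3 - <<'E'
from rig import *
import cv2,numpy as np
s=state();print(s)
for n in("scene","top"):
    c=capture(n);cv2.imwrite(f"pics/{n}0.png",c["image"][:,:,::-1]);np.savez(f"{n}0.npz",**c)
    R=cv2.Rodrigues(np.array(c["rvec"]))[0];print(n,c["intrinsics"],-R.T@np.array(c["tvec"]),R)
E
```

```text
pics
{'t': 0.0, 'joint_positions': array([-72.64590605,  18.43890702,  -4.01450405,  83.17422376,
         1.29637798,  78.54059631,  -3.25952085]), 'joint_vel': array([-0.03094287,  0.03524275, -0.04320299, -0.0126729 ,  0.067194  ,
        0.07229298,  0.04173252]), 'joint_torque': array([ 2.02454066e-04, -4.93593478e+01, -3.82497869e-01, -3.14326644e+01,
        1.27285984e-02,  1.16456591e-02,  2.87269664e-06]), 'ee_pos': array([0.18503635, 0.62259059, 0.249231  ]), 'tool_rot': array([[-9.58598488e-01,  2.84760895e-01, -4.15158180e-04],
       [ 2.84761168e-01,  9.58596710e-01, -1.85055449e-03],
       [-1.28996287e-04, -1.89215966e-03, -9.99998202e-01]]), 'contact_force': array([-0.21987763,  0.39886273, -0.37732417]), 'wrist_torque': array([0.01098769, 0.00867194, 0.02364417]), 'grasp_force': 0.0, 'finger_gap': 0.9988100211220454}
scene [[387.49155984   0.         274.8612863 ]
 [  0.         387.49155984 207.1113971 ]
 [  0.           0.           1.        ]] [ 0.35756393 -0.68586144  0.89678608] [[ 0.93281382 -0.36034034  0.00363525]
 [-0.24612131 -0.64443839 -0.72396372]
 [ 0.26321603  0.67442865 -0.68982847]]
top [[495.1459151    0.         285.91500499]
 [  0.         495.1459151  205.84719978]
 [  0.           0.           1.        ]] [ 0.44825509 -0.03092639  1.5591809 ] [[ 5.44499212e-04 -9.99999268e-01 -1.08068874e-03]
 [-9.90906447e-01 -3.94139169e-04 -1.34552063e-01]
 [ 1.34551538e-01  1.14412493e-03 -9.90905936e-01]]
```

View pics/scene0.png

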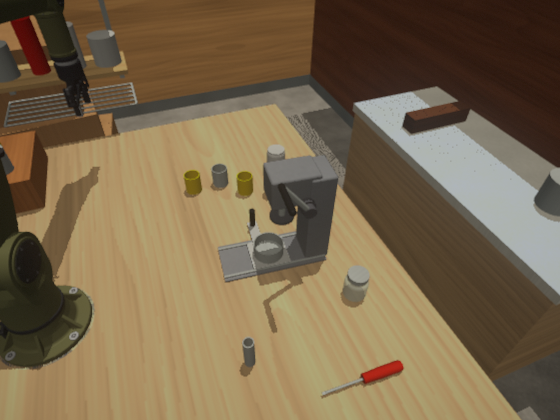

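View pics/top0.png

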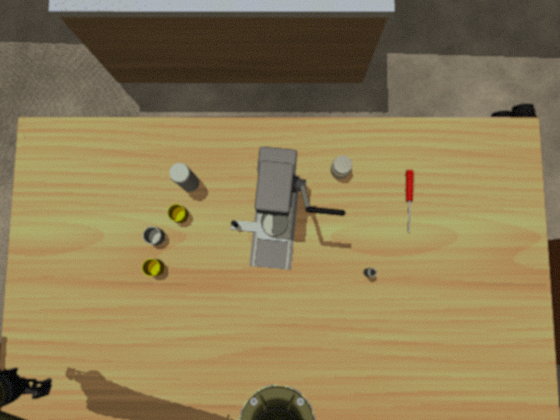

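The scene view shows a steel beaker at (220,175) between yellow ones, and a narrow one at (249,350). The top view has the same pair at (154,237) and (370,273), with the post at (235,225), the lever bar at (325,211) and the pot at (275,225). Next I measure them with depth.

```bash
cat > h.py <<'E'
import numpy as np, cv2
def cloud(c):
    K=np.array(c["intrinsics"]);R=cv2.Rodrigues(np.array(c["rvec"]))[0];t=np.array(c["tvec"]).ravel()
    Z=c["range_z"];v,u=np.mgrid[:Z.shape[0],:Z.shape[1]]
    P=np.stack([(u-K[0,2])/K[0,0]*Z,(v-K[1,2])/K[1,1]*Z,Z],-1)
    W=(P-t)@R; W[Z==0]=np.nan
    return W
def circ(p):
    A=np.c_[2*p,np.ones(len(p))];s=np.linalg.lstsq(A,(p**2).sum(1),rcond=None)[0]
    return s[:2],np.sqrt(s[2]+s[:2]@s[:2])
E
python3 - <<'E'
from h import *
T=np.load("top0.npz");S=np.load("scene0.npz")
W=cloud(T);V=cloud(S);np.set_printoptions(precision=4,suppress=True)
# clusters above bench in top
m=(np.nan_to_num(W[...,2])>0.02).astype(np.uint8)&(W[...,0]>0.3)&(W[...,0]<0.95)&(abs(W[...,1])<0.7)
n,l,st,_=cv2.connectedComponentsWithStats(m.astype(np.uint8))
for i in range(1,n):
    if st[i,4]<15:continue
    q=W[l==i];zt=np.percentile(q[:,2],97);r=q[q[:,2]>zt-0.008]
    print("top",st[i],zt,q.min(0),q.max(0),r[:,:2].mean(0),np.ptp(r,axis=0), T["image"][l==i].mean(0))
m=(np.nan_to_num(V[...,2])>0.015)&(V[...,0]>0.3)&(V[...,0]<0.95)&(abs(V[...,1])<0.7)
n,l,st,_=cv2.connectedComponentsWithStats(m.astype(np.uint8))
for i in range(1,n):
    if st[i,4]<15:continue
    q=V[l==i];zt=np.percentile(q[:,2],97);r=q[q[:,2]>zt-0.008]
    print("scn",st[i],zt,q.min(0),q.max(0),r[:,:2].mean(0),np.ptp(r,axis=0))
a=S["image"][130:300,170:340];cv2.imwrite("pics/c1.png",cv2.resize(a[:,:,::-1],None,fx=3.5,fy=3.5,interpolation=cv2.INTER_CUBIC))
a=T["image"][135:285,130:390];cv2.imwrite("pics/c2.png",cv2.resize(a[:,:,::-1],None,fx=3,fy=3,interpolation=cv2.INTER_CUBIC))
E
```

```text
top [ 254  146   91   90 3053] 0.34674521086535537 [ 0.5637 -0.1732  0.0206] [0.7782 0.0523 0.3517] [ 0.6021 -0.125 ] [0.0226 0.0965 0.0126] [107.0711 103.5703  95.2247]
top [330 155  22  24 379] 0.0900009785132323 [ 0.7453 -0.2275  0.0242] [ 0.8065 -0.1676  0.0925] [ 0.7784 -0.1985] [0.053  0.0544 0.0105] [144.2032 140.781  120.5251]
top [169 163  29  28 559] 0.17356956407002003 [0.705  0.2483 0.0201] [0.7615 0.3061 0.1769] [0.7356 0.2789] [0.0532 0.0547 0.0113] [123.8515 124.5903 111.1127]
top [405 169   8  32 166] 0.030410281888469212 [ 0.6754 -0.4273  0.0201] [ 0.7742 -0.4051  0.0332] [ 0.7263 -0.4164] [0.0988 0.0215 0.0107] [165.6627  31.8373  19.4217]
top [167 203  21  20 177] 0.07132942288757746 [0.6048 0.2794 0.0208] [0.6596 0.333  0.074 ] [0.6332 0.304 ] [0.0526 0.0531 0.0105] [110.9831 103.3785  22.    ]
top [230 220   8   7  39] 0.08146127148726723 [0.5911 0.1216 0.0269] [0.6068 0.1397 0.0819] [0.5987 0.1301] [0.0153 0.0128 0.0082] [63.7692 62.3846 50.2051]
top [142 226  22  19 192] 0.0718063971003619 [0.5366 0.351  0.0202] [0.5896 0.4066 0.0749] [0.567  0.3796] [0.0516 0.
[... 1017 characters left out ...]
2 0.0092]
scn [252 232  31  32 652] 0.05210362070699224 [ 0.5624 -0.0385  0.015 ] [0.649  0.0519 0.0541] [0.6056 0.0051] [0.0865 0.0883 0.0099]
scn [343 266  26  34 709] 0.08649983789391752 [ 0.7439 -0.2332  0.0155] [ 0.8078 -0.1734  0.088 ] [ 0.776  -0.2022] [0.0549 0.0553 0.0095]
scn [242 337  13  28 299] 0.09627387814572266 [ 0.439  -0.2961  0.0153] [ 0.4654 -0.2691  0.0975] [ 0.4517 -0.2826] [0.0264 0.0257 0.0092]
scn [352 360  51  24 486] 0.02702503418465669 [ 0.6495 -0.4329  0.015 ] [ 0.7747 -0.4058  0.0293] [ 0.7239 -0.42  ] [0.0992 0.0245 0.0103]
scn [325 387  14   6  19] 0.017901493384897136 [ 0.5841 -0.4174  0.015 ] [ 0.6152 -0.4116  0.0183] [ 0.601  -0.4142] [0.0312 0.0059 0.0033]
```

View pics/c1.png

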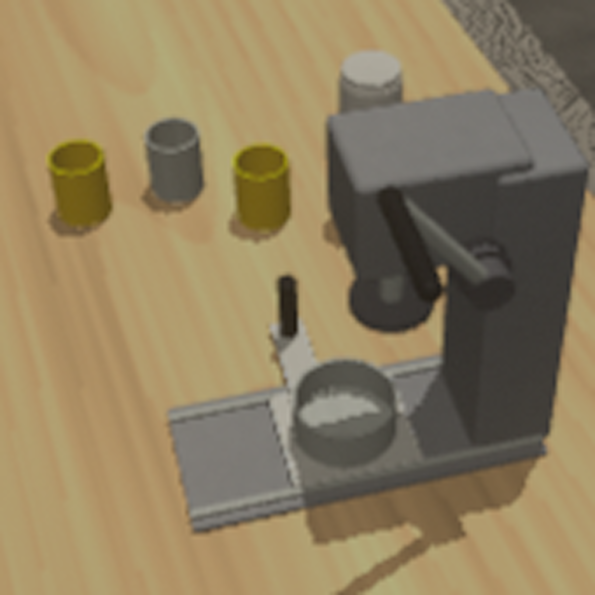

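View pics/c2.png

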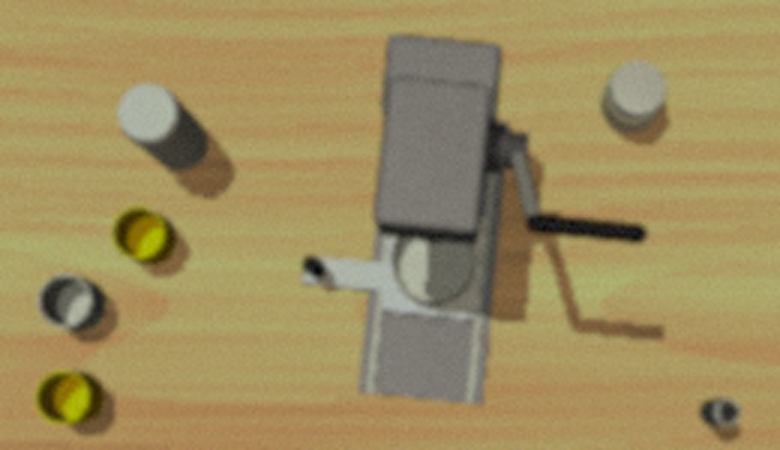

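Only beaker_55, near (0.565, 0.379), and beaker_27, near (0.452, -0.281), are present, and the pot is empty. The two gold cups are decoys. Next I fit the press frame, post and lever.

```bash
cat >> h.py <<'E'
np.set_printoptions(precision=4,suppress=True)
def proj_plane(c,uv,z):
    K=np.array(c["intrinsics"]);R=cv2.Rodrigues(np.array(c["rvec"]))[0];t=np.array(c["tvec"]).ravel()
    o=-R.T@t;d=np.c_[np.atleast_2d(uv),np.ones(len(np.atleast_2d(uv)))]@np.linalg.inv(K).T@R
    return o+d*((z-o[2])/d[:,2])[:,None]
def delta(pos,R=None):
    """print turns (units .12 rad, tool axes) and then shift (units .02 m, axes after the turn)"""
    from rig import state
    s=state();p=np.array(s["ee_pos"]);R0=np.array(s["tool_rot"]);R=R0 if R is None else R
    tw=cv2.Rodrigues(R0.T@R)[0].ravel()/.12
    print("twist",tw,"slide",R.T@(np.array(pos)-p)/.02)
E
python3 - <<'E'
from h import *
for f in("top0","scene0"):
    C=np.load(f+".npz");W=cloud(C);I=C["image"].astype(int);z=W[...,2]
    box=(W[...,0]>.5)&(W[...,0]<.85)&(W[...,1]>-.2)&(W[...,1]<.08)
    h=W[box&(abs(z-.31)<.012)&(W[...,1]>-.08)]
    r=cv2.minAreaRect(h[:,:2].astype(np.float32));print(f,"head",r,np.median(h[:,2]))
    b=W[box&(z>.325)];mu=b.mean(0);u=np.linalg.svd(b-mu,full_matrices=0)[2][0];s=(b-mu)@u
    print(" bar",len(b),mu,u,s.min(),s.max(),np.median(b[:,2]))
    p=W[box&(z>.03)&(z<.062)&(W[...,0]<.66)&(W[...,1]>-.06)]
    if len(p)>50:
        t=p[p[:,2]>.046];print(" pot rim",circ(t[:,:2]),t[:,2].max(), len(t))
    q=W[box&(z>.003)&(z<.03)&(W[...,0]<.6)];print(" bed",cv2.minAreaRect(q[:,:2].astype(np.float32)),np.median(q[:,2]))
    po=W[(abs(W[...,0]-.6)<.03)&(abs(W[...,1]-.128)<.03)&(z>.07)];print(" post",po.mean(0),np.ptp(po,axis=0),len(po))
    for c,ht in(((.565,.379),.068),((.453,-.281),.096)):
        m=(np.hypot(W[...,0]-c[0],W[...,1]-c[1])<.05)&(z>ht-.006);e=W[m];
        print(" bk",circ(e[:,:2]),(e.max(0)+e.min(0))/2,np.ptp(e,axis=0),len(e))
E
```

```text
top0 head ((0.6888983249664307, -0.016926251351833344), (0.1296296864748001, 0.1704423427581787), 86.12145233154297) 0.30834658216654476
 bar 269 [ 0.6031 -0.122   0.3446] [-0.1426 -0.9887  0.0464] -0.05019434114195962 0.05195481578520812 0.34550386667549154
 pot rim (array([0.6073, 0.0089]), np.float64(0.04203750096189881)) 0.056415928085726534 58
 bed ((0.5504745244979858, -0.05984823405742645), (0.09910514950752258, 0.2797220051288605), 0.06156080961227417) 0.007749945622787994
 post [0.5991 0.1301 0.076 ] [0.0153 0.0163 0.0118] 26
 bk (array([0.5635, 0.3788]), np.float64(0.025770560645429198)) [0.5637 0.3791 0.0685] [0.0519 0.055  0.0128] 66
 bk (array([ 0.4523, -0.2801]), np.float64(0.011890849433736122)) [ 0.4516 -0.28    0.0975] [0.0233 0.0273 0.0143] 32
scene0 head ((0.6878147125244141, -0.0027464628219604492), (0.09629718959331512, 0.1677876114845276), 84.88247680664062) 0.3086414171934834
 bar 257 [ 0.5996 -0.1327  0.3444] [-0.1161 -0.9932 -0.0018] -0.0527767348392575 0.04390690626893093 0.3453269536973038
 pot rim (array([0.6058, 0.0071]), np.float64(0.042242306531662506)) 0.05408237542560947 125
 bed ((0.5501744151115417, -0.05941897630691528), (0.09963339567184448, 0.27817001938819885), 0.07576354593038559) 0.007209684830392142
 post [0.5978 0.1263 0.0754] [0.0167 0.0182 0.0092] 26
 bk (array([0.5612, 0.3772]), np.float64(0.025793446855978334)) [0.5612 0.3778 0.066 ] [0.0538 0.0553 0.0073] 51
 bk (array([ 0.4521, -0.2825]), np.float64(0.011839470108511743)) [ 0.4522 -0.2822  0.0939] [0.0264 0.0257 0.0074] 65
```

{"fn": "send_rows", "kwargs": {"motion": [{"gripper":85,"slide":[0,0,0],"twist":[0,0,1]},{"gripper":85,"slide":[0,0,0],"twist":[0,0,1]},{"gripper":85,"slide":[0,0,0],"twist":[0,0,1]},{"gripper":85,"slide":[0,0,0],"twist":[0,0,1]},{"gripper":85,"slide":[0,0,0],"twist":[0,0,1]},{"gripper":85,"slide":[0,0,0],"twist":[0,0,1]},{"gripper":85,"slide":[0,0,0],"twist":[0,0,1]},{"gripper":85,"slide":[0,0,0],"twist":[0,0,1]},{"gripper":85,"slide":[0,0,0],"twist":[0,0,1]},{"gripper":85,"slide":[0,0,0],"twist":[0,0,1]}]}}

```text
t: 1.35
ee_pos: [0.185, 0.6228, 0.2497]
tool_rot: [[-0.078, 0.997, -0.0], [0.997, 0.078, -0.001], [-0.001, -0.0, -1.0]]
contact_force: [-1.0, 0.1, 0.5]
finger_gap: 1.0
grasp_force: 0.0
```

```bash
cat >> h.py <<'E'
def Rdown(az):  # tool x azimuth, tool pointing down
    a=np.radians(az);x=np.array([np.cos(a),np.sin(a),0]);z=np.array([0,0,-1.]);return np.c_[x,np.cross(z,x),z]
E
python3 - <<'E'
from h import *
delta([.598,.128,.16],Rdown(85))
from rig import state;print(state()["ee_pos"],state()["t"])
E
```

```text
twist [-0.002   0.0097  1.3785] slide [-22.8456  22.7275   4.4828]
[0.185  0.6228 0.2497] 1.35
```

{"fn": "send_rows", "kwargs": {"motion": [{"gripper":85,"slide":[0,0,0],"twist":[0,0,0.69]},{"gripper":85,"slide":[0,0,0],"twist":[0,0,0.69]},{"gripper":85,"slide":[-1,1,0],"twist":[0,0,0]},{"gripper":85,"slide":[-1,1,0],"twist":[0,0,0]},{"gripper":85,"slide":[-1,1,0],"twist":[0,0,0]},{"gripper":85,"slide":[-1,1,0],"twist":[0,0,0]},{"gripper":85,"slide":[-1,1,0],"twist":[0,0,0]},{"gripper":85,"slide":[-1,1,0],"twist":[0,0,0]},{"gripper":85,"slide":[-1,1,0],"twist":[0,0,0]},{"gripper":85,"slide":[-1,1,0],"twist":[0,0,0]}]}}

```text
t: 2.6
ee_pos: [0.3316, 0.4493, 0.2499]
tool_rot: [[0.083, 0.997, -0.0], [0.997, -0.083, -0.001], [-0.001, -0.0, -1.0]]
contact_force: [-0.7, -0.6, -0.2]
finger_gap: 0.997
grasp_force: 0.0
```

{"fn": "send_rows", "kwargs": {"motion": [{"gripper":85,"slide":[-1,1,0],"twist":[0,0,0]},{"gripper":85,"slide":[-1,1,0],"twist":[0,0,0]},{"gripper":85,"slide":[-1,1,0],"twist":[0,0,0]},{"gripper":85,"slide":[-1,1,0],"twist":[0,0,0]},{"gripper":85,"slide":[-1,1,0],"twist":[0,0,0]},{"gripper":85,"slide":[-1,1,0],"twist":[0,0,0]},{"gripper":85,"slide":[-1,1,0],"twist":[0,0,0]},{"gripper":85,"slide":[-1,1,0],"twist":[0,0,0]},{"gripper":85,"slide":[-1,1,0.5],"twist":[0,0,0]},{"gripper":85,"slide":[-1,1,0.5],"twist":[0,0,0]}]}}

```text
t: 3.85
ee_pos: [0.5141, 0.2335, 0.2298]
tool_rot: [[0.083, 0.997, -0.0], [0.997, -0.083, -0.0], [-0.0, -0.0, -1.0]]
contact_force: [-0.5, 0.0, 0.7]
finger_gap: 0.995
grasp_force: 0.0
```

{"fn": "send_rows", "kwargs": {"motion": [{"gripper":85,"slide":[-1,1,0.5],"twist":[0,0,0]},{"gripper":85,"slide":[-1,1,0.5],"twist":[0,0,0]},{"gripper":85,"slide":[-0.85,0.73,1],"twist":[0,0,0]},{"gripper":85,"slide":[0,0,0.7],"twist":[0,0,0]},{"gripper":85,"slide":[0,0,0],"twist":[0,0,0]}]}}

```text
t: 4.47
ee_pos: [0.5619, 0.1739, 0.1748]
tool_rot: [[0.082, 0.997, -0.003], [0.997, -0.082, -0.0], [-0.001, -0.003, -1.0]]
contact_force: [-0.2, 1.4, -0.1]
finger_gap: 0.994
grasp_force: 0.0
```

```bash
python3 - <<'E'
from h import *
delta([.598,.128,.055],Rdown(85))
E
```

```text
twist [-0.027   0.0061  0.0393] slide [-2.128   1.9989  5.9888]
```

{"fn": "send_rows", "kwargs": {"motion": [{"gripper":60,"slide":[-0.7,0.67,0],"twist":[0,0,0]},{"gripper":60,"slide":[-0.7,0.67,0],"twist":[0,0,0]},{"gripper":60,"slide":[-0.7,0.67,0],"twist":[0,0,0]},{"gripper":60,"slide":[0,0,0],"twist":[0,0,0]}]}}

```text
t: 4.97
ee_pos: [0.6007, 0.1267, 0.1768]
tool_rot: [[0.085, 0.996, 0.001], [0.996, -0.085, -0.0], [-0.0, 0.001, -1.0]]
contact_force: [0.1, -0.5, -0.8]
finger_gap: 0.706
grasp_force: 0.0
```

```bash
python3 - <<'E'
from h import *
delta([.598,.128,.055],Rdown(85))
E
```

```text
twist [0.0077 0.002  0.0152] slide [ 0.0537 -0.1421  6.0917]
```

{"fn": "send_rows", "kwargs": {"motion": [{"gripper":60,"slide":[0.05,-0.14,0.8],"twist":[0,0,0]},{"gripper":60,"slide":[0,0,0.9],"twist":[0,0,0]},{"gripper":60,"slide":[0,0,0.9],"twist":[0,0,0]},{"gripper":60,"slide":[0,0,0.9],"twist":[0,0,0]},{"gripper":60,"slide":[0,0,0.9],"twist":[0,0,0]},{"gripper":60,"slide":[0,0,0.9],"twist":[0,0,0]},{"gripper":60,"slide":[0,0,0.8],"twist":[0,0,0]},{"gripper":10,"slide":[0,0,0],"twist":[0,0,0]},{"gripper":10,"slide":[0,0,0],"twist":[0,0,0]},{"gripper":10,"slide":[0,0,0],"twist":[0,0,0]}]}}

```text
t: 6.22
ee_pos: [0.5981, 0.129, 0.0553]
tool_rot: [[0.084, 0.997, 0.002], [0.997, -0.084, 0.001], [0.001, 0.002, -1.0]]
contact_force: [-0.1, 0.0, -0.5]
finger_gap: 0.193
grasp_force: 58.4
```

{"fn": "send_rows", "kwargs": {"motion": [{"gripper":10,"slide":[0,0,0],"twist":[0,0,0]},{"gripper":10,"slide":[0,0,0],"twist":[0,0,0]}]}}

```text
t: 6.48
ee_pos: [0.5981, 0.129, 0.0552]
tool_rot: [[0.084, 0.997, 0.002], [0.997, -0.084, 0.001], [0.001, 0.002, -1.0]]
contact_force: [1.3, -1.2, 3.0]
finger_gap: 0.196
grasp_force: 58.5
```

{"fn": "send_rows", "kwargs": {"motion": [{"gripper":10,"slide":[0,-0.4,0],"twist":[0,0,0]},{"gripper":10,"slide":[0,-0.6,0],"twist":[0,0,0]},{"gripper":10,"slide":[0,-0.6,0],"twist":[0,0,0]},{"gripper":10,"slide":[0,-0.6,0],"twist":[0,0,0]},{"gripper":10,"slide":[0,-0.6,0],"twist":[0,0,0]},{"gripper":10,"slide":[0,-0.6,0],"twist":[0,0,0]},{"gripper":10,"slide":[0,-0.6,0],"twist":[0,0,0]},{"gripper":10,"slide":[0,-0.6,0],"twist":[0,0,0]},{"gripper":10,"slide":[0,-0.4,0],"twist":[0,0,0]},{"gripper":10,"slide":[0,0,0],"twist":[0,0,0]}]}}

```text
t: 7.72
ee_pos: [0.4965, 0.1391, 0.0552]
tool_rot: [[0.082, 0.997, -0.0], [0.997, -0.082, 0.003], [0.003, -0.0, -1.0]]
contact_force: [-1.2, 3.2, 9.0]
finger_gap: 0.191
grasp_force: 59.8
```

{"fn": "send_rows", "kwargs": {"motion": [{"gripper":10,"slide":[0,-0.4,0],"twist":[0,0,0]},{"gripper":10,"slide":[0,-0.4,0],"twist":[0,0,0]},{"gripper":10,"slide":[0,-0.4,0],"twist":[0,0,0]},{"gripper":10,"slide":[0,-0.3,0],"twist":[0,0,0]},{"gripper":10,"slide":[0,-0.3,0],"twist":[0,0,0]},{"gripper":10,"slide":[0,0,0],"twist":[0,0,0]}]}}

```text
t: 8.48
ee_pos: [0.4776, 0.1408, 0.0556]
tool_rot: [[0.085, 0.996, 0.038], [0.996, -0.085, 0.004], [0.007, 0.037, -0.999]]
contact_force: [56.5, 6.8, -48.4]
finger_gap: 0.193
grasp_force: 69.1
```

{"fn": "send_rows", "kwargs": {"motion": [{"gripper":10,"slide":[0,0.4,0],"twist":[0,0,0]},{"gripper":10,"slide":[0,0.4,0],"twist":[0,0,0]},{"gripper":10,"slide":[0,0,0],"twist":[0,0,0]}]}}

```text
t: 8.85
ee_pos: [0.4785, 0.1408, 0.0552]
tool_rot: [[0.083, 0.997, 0.002], [0.997, -0.083, 0.003], [0.003, 0.002, -1.0]]
contact_force: [1.6, 4.9, 8.0]
finger_gap: 0.196
grasp_force: 60.9
```

{"fn": "send_rows", "kwargs": {"motion": [{"gripper":60,"slide":[0,0,0],"twist":[0,0,0]},{"gripper":60,"slide":[0,0,0],"twist":[0,0,0]},{"gripper":60,"slide":[0,0,0],"twist":[0,0,0]},{"gripper":60,"slide":[0,0,-0.9],"twist":[0,0,0]},{"gripper":60,"slide":[0,0,-0.9],"twist":[0,0,0]},{"gripper":60,"slide":[0,0,-0.9],"twist":[0,0,0]},{"gripper":60,"slide":[0,0,-0.9],"twist":[0,0,0]},{"gripper":85,"slide":[0,0,-0.9],"twist":[0,0,-0.9]},{"gripper":85,"slide":[0,0,-0.9],"twist":[0,0,-0.9]},{"gripper":85,"slide":[0,0,-0.6],"twist":[0,0,-0.9]}]}}

```text
t: 10.1
ee_pos: [0.4776, 0.1387, 0.1749]
tool_rot: [[-0.241, 0.97, 0.0], [0.97, 0.241, 0.0], [0.0, 0.0, -1.0]]
contact_force: [0.8, -0.5, -0.0]
finger_gap: 0.996
grasp_force: 0.0
```

{"fn": "send_rows", "kwargs": {"motion": [{"gripper":85,"slide":[0,0,0],"twist":[0,0,-0.9]},{"gripper":85,"slide":[0,0,0],"twist":[0,0,-0.9]},{"gripper":85,"slide":[0,0,0],"twist":[0,0,-0.9]},{"gripper":85,"slide":[0,0,0],"twist":[0,0,-0.9]},{"gripper":85,"slide":[0,0,0],"twist":[0,0,-0.9]},{"gripper":85,"slide":[0,0,0],"twist":[0,0,0]}]}}

```text
t: 10.85
ee_pos: [0.4773, 0.1386, 0.174]
tool_rot: [[-0.703, 0.712, -0.001], [0.712, 0.703, -0.0], [0.0, -0.001, -1.0]]
contact_force: [-0.9, -0.1, -0.2]
finger_gap: 0.992
grasp_force: 0.0
```

```bash
python3 - <<'E'
from h import *
from rig import *
for n in("scene","top"):
    c=capture(n);np.savez(n+"1.npz",**c);W=cloud(c);z=W[...,2]
    p=W[(z>.046)&(z<.06)&(abs(W[...,0]-.488)<.055)&(abs(W[...,1]-.018)<.055)]
    print(n,len(p),circ(p[:,:2]),(p.max(0)+p.min(0))/2,np.ptp(p,axis=0))
    f=W[(z<.03)&(np.hypot(W[...,0]-.488,W[...,1]-.018)<.03)];print("floor z",np.median(f[:,2]))
    for c0,ht in(((.565,.379),.068),((.453,-.281),.096)):
        m=(np.hypot(W[...,0]-c0[0],W[...,1]-c0[1])<.07)&(z>ht-.006)&(z<ht+.015)
        m&=(c["image"].max(-1).astype(int)-c["image"].min(-1)<50)
        e=W[m];print(" bk",circ(e[:,:2]),(e.max(0)+e.min(0))/2,np.ptp(e,axis=0),len(e))
cv2.imwrite("pics/top1.png",capture("top")["image"][...,::-1])
delta([.5625,.378,.16],Rdown(135))
E
```

```text
scene 136 (array([0.4856, 0.0188]), np.float64(0.04220855306015402)) [0.4858 0.0198 0.051 ] [0.0865 0.0876 0.0099]
floor z 0.014881110579346372
 bk (array([0.5611, 0.3775]), np.float64(0.026516214499011967)) [0.5759 0.3722 0.0657] [0.0234 0.0454 0.0072] 17
 bk (array([ 0.4522, -0.2823]), np.float64(0.011970546114754933)) [ 0.4524 -0.2817  0.0942] [0.0262 0.0276 0.0081] 64
top 86 (array([0.4872, 0.021 ]), np.float64(0.04216067160515733)) [0.4878 0.022  0.0531] [0.0846 0.085  0.0134]
floor z 0.01572762482501226
 bk (array([0.5635, 0.3787]), np.float64(0.025604682538153054)) [0.5636 0.3791 0.0683] [0.0519 0.0526 0.0121] 54
 bk (array([ 0.4525, -0.28  ]), np.float64(0.011826530104472538)) [ 0.4516 -0.2803  0.0955] [0.0233 0.0262 0.0099] 31
twist [-0.0026 -0.0011 -0.0563] slide [ 5.4539 11.4589  0.7082]
```

View pics/top1.png

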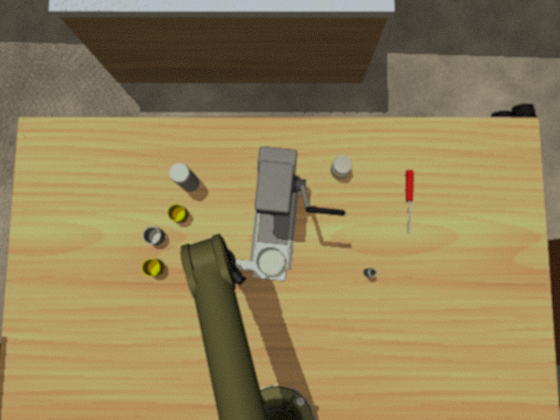

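The top view shows the tray out with its pot at (272,262), and both beakers still at (154,237) and (370,273). Next is beaker_55.

{"fn": "send_rows", "kwargs": {"motion": [{"gripper":85,"slide":[0.45,0.95,0],"twist":[0,0,0]},{"gripper":85,"slide":[0.45,0.95,0],"twist":[0,0,0]},{"gripper":85,"slide":[0.45,0.95,0],"twist":[0,0,0]},{"gripper":85,"slide":[0.45,0.95,0],"twist":[0,0,0]},{"gripper":85,"slide":[0.45,0.95,0],"twist":[0,0,0]},{"gripper":85,"slide":[0.45,0.95,0],"twist":[0,0,0]},{"gripper":85,"slide":[0.45,0.95,0],"twist":[0,0,0]},{"gripper":85,"slide":[0.45,0.95,0],"twist":[0,0,0]},{"gripper":85,"slide":[0.45,0.95,0],"twist":[0,0,0]},{"gripper":85,"slide":[0.45,0.95,0],"twist":[0,0,0]}]}}

```text
t: 12.25
ee_pos: [0.5499, 0.338, 0.1742]
tool_rot: [[-0.704, 0.711, -0.0], [0.711, 0.704, 0.0], [0.0, -0.0, -1.0]]
contact_force: [-0.1, 0.0, 0.7]
finger_gap: 0.998
grasp_force: 0.0
```

{"fn": "send_rows", "kwargs": {"motion": [{"gripper":85,"slide":[0.45,0.95,0],"twist":[0,0,0]},{"gripper":85,"slide":[0.45,0.95,0],"twist":[0,0,0]},{"gripper":85,"slide":[0,0,0],"twist":[0,0,0]}]}}

```text
t: 12.62
ee_pos: [0.5634, 0.3785, 0.1736]
tool_rot: [[-0.705, 0.709, -0.001], [0.709, 0.705, 0.0], [0.001, -0.0, -1.0]]
contact_force: [-0.6, 0.0, -0.0]
finger_gap: 0.997
grasp_force: 0.0
```

```bash
python3 - <<'E'
from h import *
delta([.5625,.378,.058],Rdown(135))
E
```

```text
twist [-0.0019 -0.0042 -0.0202] slide [ 0.0135 -0.0502  5.7821]
```

{"fn": "send_rows", "kwargs": {"motion": [{"gripper":85,"slide":[0,0,0.9],"twist":[0,0,0]},{"gripper":85,"slide":[0,0,0.9],"twist":[0,0,0]},{"gripper":85,"slide":[0,0,0.9],"twist":[0,0,0]},{"gripper":85,"slide":[0,0,0.9],"twist":[0,0,0]},{"gripper":85,"slide":[0,0,0.9],"twist":[0,0,0]},{"gripper":85,"slide":[0,0,0.9],"twist":[0,0,0]},{"gripper":85,"slide":[0,0,0.38],"twist":[0,0,0]},{"gripper":40,"slide":[0,0,0],"twist":[0,0,0]},{"gripper":40,"slide":[0,0,0],"twist":[0,0,0]},{"gripper":40,"slide":[0,0,0],"twist":[0,0,0]}]}}

```text
t: 13.88
ee_pos: [0.5646, 0.3767, 0.0601]
tool_rot: [[-0.704, 0.711, 0.002], [0.711, 0.704, 0.002], [-0.0, 0.003, -1.0]]
contact_force: [1.3, 0.2, 3.1]
finger_gap: 0.633
grasp_force: 63.4
```

{"fn": "send_rows", "kwargs": {"motion": [{"gripper":40,"slide":[0,0,0],"twist":[0,0,0]},{"gripper":40,"slide":[0,0,-0.3],"twist":[0,0,0]},{"gripper":40,"slide":[0,0,-0.6],"twist":[0,0,0]},{"gripper":40,"slide":[0,0,-0.9],"twist":[0,0,0]},{"gripper":40,"slide":[0,0,-0.9],"twist":[0,0,0]},{"gripper":40,"slide":[0,0,-0.9],"twist":[0,0,0]},{"gripper":40,"slide":[0,0,-0.9],"twist":[0,0,0]},{"gripper":40,"slide":[0,0,-0.5],"twist":[0,0,0]},{"gripper":40,"slide":[0,0,0],"twist":[0,0,0]}]}}

```text
t: 15.0
ee_pos: [0.5642, 0.3764, 0.1598]
tool_rot: [[-0.704, 0.711, 0.001], [0.711, 0.704, 0.001], [-0.0, 0.002, -1.0]]
contact_force: [1.1, -0.1, -0.6]
finger_gap: 0.627
grasp_force: 63.2
```

```bash
python3 - <<'E'
from h import *
delta([.4865,.0198,.16])
E
```

```text
twist [0. 0. 0.] slide [ -9.9377 -15.3078  -0.0346]
```

{"fn": "send_rows", "kwargs": {"motion": [{"gripper":40,"slide":[-0.3,-0.45,0],"twist":[0,0,0]},{"gripper":40,"slide":[-0.58,-0.9,0],"twist":[0,0,0]},{"gripper":40,"slide":[-0.58,-0.9,0],"twist":[0,0,0]},{"gripper":40,"slide":[-0.58,-0.9,0],"twist":[0,0,0]},{"gripper":40,"slide":[-0.58,-0.9,0],"twist":[0,0,0]},{"gripper":40,"slide":[-0.58,-0.9,0],"twist":[0,0,0]},{"gripper":40,"slide":[-0.58,-0.9,0],"twist":[0,0,0]},{"gripper":40,"slide":[-0.58,-0.9,0],"twist":[0,0,0]},{"gripper":40,"slide":[-0.58,-0.9,0],"twist":[0,0,0]}]}}

```text
t: 16.12
ee_pos: [0.5243, 0.1969, 0.1588]
tool_rot: [[-0.704, 0.711, 0.0], [0.711, 0.704, 0.0], [-0.0, 0.0, -1.0]]
contact_force: [-0.1, 0.6, -1.3]
finger_gap: 0.63
grasp_force: 63.2
```

{"fn": "send_rows", "kwargs": {"motion": [{"gripper":40,"slide":[-0.58,-0.9,0],"twist":[0,0,0]},{"gripper":40,"slide":[-0.58,-0.9,0],"twist":[0,0,0]},{"gripper":40,"slide":[-0.58,-0.9,0],"twist":[0,0,0]},{"gripper":40,"slide":[-0.58,-0.9,0],"twist":[0,0,0]},{"gripper":40,"slide":[-0.58,-0.9,0],"twist":[0,0,0]},{"gripper":40,"slide":[-0.58,-0.9,0],"twist":[0,0,0]},{"gripper":40,"slide":[-0.58,-0.9,0],"twist":[0,0,0]},{"gripper":40,"slide":[-0.58,-0.7,0],"twist":[0,0,0]},{"gripper":40,"slide":[0,0,0],"twist":[0,0,0]}]}}

```text
t: 17.25
ee_pos: [0.4904, 0.0321, 0.1589]
tool_rot: [[-0.701, 0.713, 0.0], [0.713, 0.701, 0.0], [-0.0, 0.0, -1.0]]
contact_force: [-0.5, -0.9, -1.3]
finger_gap: 0.627
grasp_force: 63.2
```

```bash
python3 - <<'E'
from h import *
delta([.4865,.0198,.077])
from rig import *
c=capture("scene");cv2.imwrite("pics/s2.png",cv2.resize(c["image"][130:300,170:340,::-1],None,fx=3,fy=3))
E
```

```text
twist [0. 0. 0.] slide [-0.3    -0.5734  4.0929]
```

View pics/s2.png

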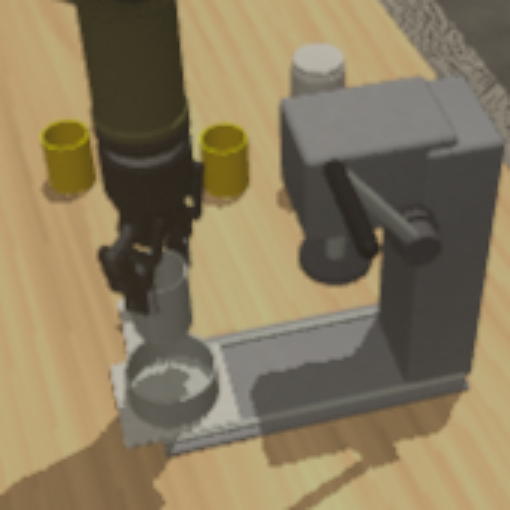

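The crop shows the beaker held upright just above the pot at (170,380). I lower it now.

{"fn": "send_rows", "kwargs": {"motion": [{"gripper":40,"slide":[-0.3,-0.57,0],"twist":[0,0,0]},{"gripper":40,"slide":[0,0,0.5],"twist":[0,0,0]},{"gripper":40,"slide":[0,0,0.7],"twist":[0,0,0]},{"gripper":40,"slide":[0,0,0.7],"twist":[0,0,0]},{"gripper":40,"slide":[0,0,0.7],"twist":[0,0,0]},{"gripper":40,"slide":[0,0,0.7],"twist":[0,0,0]},{"gripper":40,"slide":[0,0,0.4],"twist":[0,0,0]},{"gripper":40,"slide":[0,0,0.3],"twist":[0,0,0]},{"gripper":40,"slide":[0,0,0],"twist":[0,0,0]}]}}

```text
t: 18.42
ee_pos: [0.4864, 0.0215, 0.0784]
tool_rot: [[-0.704, 0.711, -0.0], [0.711, 0.704, -0.0], [0.0, -0.0, -1.0]]
contact_force: [-0.1, -0.0, -0.7]
finger_gap: 0.634
grasp_force: 63.2
```

{"fn": "send_rows", "kwargs": {"motion": [{"gripper":40,"slide":[0,0,0.1],"twist":[0,0,0]},{"gripper":40,"slide":[0,0,0.07],"twist":[0,0,0]},{"gripper":40,"slide":[0,0,0],"twist":[0,0,0]}]}}

```text
t: 18.8
ee_pos: [0.487, 0.0216, 0.076]
tool_rot: [[-0.704, 0.711, 0.001], [0.711, 0.704, 0.0], [-0.0, 0.001, -1.0]]
contact_force: [-0.1, 0.4, 3.3]
finger_gap: 0.63
grasp_force: 63.5
```

{"fn": "send_rows", "kwargs": {"motion": [{"gripper":72,"slide":[0,0,0],"twist":[0,0,0]},{"gripper":72,"slide":[0,0,0],"twist":[0,0,0]},{"gripper":72,"slide":[0,0,0],"twist":[0,0,0]},{"gripper":72,"slide":[0,0,-0.4],"twist":[0,0,0]},{"gripper":72,"slide":[0,0,-0.9],"twist":[0,0,0]},{"gripper":72,"slide":[0,0,-0.9],"twist":[0,0,0]},{"gripper":72,"slide":[0,0,-0.9],"twist":[0,0,0]},{"gripper":60,"slide":[0,0,-0.9],"twist":[0,0,0.9]},{"gripper":60,"slide":[0,0,-0.9],"twist":[0,0,0.9]},{"gripper":60,"slide":[0,0,0],"twist":[0,0,0.9]}]}}

```text
t: 20.05
ee_pos: [0.4877, 0.0216, 0.1755]
tool_rot: [[-0.437, 0.899, 0.004], [0.899, 0.437, 0.001], [-0.0, 0.004, -1.0]]
contact_force: [0.3, -0.5, 0.6]
finger_gap: 0.705
grasp_force: 0.0
```

{"fn": "send_rows", "kwargs": {"motion": [{"gripper":60,"slide":[0,0,0],"twist":[0,0,0.9]},{"gripper":60,"slide":[0,0,0],"twist":[0,0,0.9]},{"gripper":60,"slide":[0,0,0],"twist":[0,0,0.9]},{"gripper":60,"slide":[0,0,0],"twist":[0,0,0.9]},{"gripper":60,"slide":[0,0,0],"twist":[0,0,0.9]},{"gripper":60,"slide":[0,0,0],"twist":[0,0,0]}]}}

```text
t: 20.8
ee_pos: [0.4866, 0.0215, 0.1738]
tool_rot: [[0.082, 0.997, 0.001], [0.997, -0.082, 0.0], [0.0, 0.001, -1.0]]
contact_force: [-0.6, -0.5, -0.8]
finger_gap: 0.704
grasp_force: 0.0
```

```bash
python3 - <<'E'
from h import *
delta([.4523,-.2812,.17],Rdown(85))
E
```

```text
twist [ 0.0052 -0.0027  0.039 ] slide [-15.2265  -0.3917   0.1899]
```

{"fn": "send_rows", "kwargs": {"motion": [{"gripper":60,"slide":[-0.95,0,0],"twist":[0,0,0]},{"gripper":60,"slide":[-0.95,0,0],"twist":[0,0,0]},{"gripper":60,"slide":[-0.95,0,0],"twist":[0,0,0]},{"gripper":60,"slide":[-0.95,0,0],"twist":[0,0,0]},{"gripper":60,"slide":[-0.95,0,0],"twist":[0,0,0]},{"gripper":60,"slide":[-0.95,0,0],"twist":[0,0,0]},{"gripper":60,"slide":[-0.95,0,0],"twist":[0,0,0]},{"gripper":60,"slide":[-0.95,0,0],"twist":[0,0,0]},{"gripper":60,"slide":[-0.95,0,0],"twist":[0,0,0]},{"gripper":60,"slide":[-0.95,0,0],"twist":[0,0,0]}]}}

```text
t: 22.05
ee_pos: [0.4698, -0.1701, 0.1735]
tool_rot: [[0.085, 0.996, 0.0], [0.996, -0.085, -0.0], [-0.0, 0.0, -1.0]]
contact_force: [0.2, -0.3, -0.3]
finger_gap: 0.703
grasp_force: 0.0
```

{"fn": "send_rows", "kwargs": {"motion": [{"gripper":60,"slide":[-0.95,-0.1,0],"twist":[0,0,0]},{"gripper":60,"slide":[-0.95,-0.1,0],"twist":[0,0,0]},{"gripper":60,"slide":[-0.95,-0.1,0],"twist":[0,0,0]},{"gripper":60,"slide":[-0.95,-0.1,0],"twist":[0,0,0]},{"gripper":60,"slide":[-0.95,0,0],"twist":[0,0,0]},{"gripper":60,"slide":[-0.95,0,0],"twist":[0,0,0]},{"gripper":60,"slide":[0,0,0],"twist":[0,0,0]}]}}

```text
t: 22.92
ee_pos: [0.4516, -0.2835, 0.1735]
tool_rot: [[0.088, 0.996, -0.0], [0.996, -0.088, -0.001], [-0.001, -0.0, -1.0]]
contact_force: [-0.3, 0.3, -0.1]
finger_gap: 0.704
grasp_force: 0.0
```

```bash
python3 - <<'E'
from h import *
delta([.4523,-.2812,.088],Rdown(85))
from rig import *
c=capture("top");W=cloud(c);z=W[...,2]
p=W[(z>.072)&(z<.1)&(np.hypot(W[...,0]-.487,W[...,1]-.021)<.06)];print("nested",len(p),circ(p[:,:2]),np.ptp(p,axis=0),np.median(p[:,2]))
E
```

```text
twist [-0.0021  0.0098 -0.0049] slide [0.1179 0.0254 4.2751]
nested 65 (array([0.4848, 0.0235]), np.float64(0.025708545952006855)) [0.0502 0.0538 0.0159] 0.08383222824133683
```

{"fn": "send_rows", "kwargs": {"motion": [{"gripper":60,"slide":[0.12,0,0.8],"twist":[0,0,0]},{"gripper":60,"slide":[0,0,0.9],"twist":[0,0,0]},{"gripper":60,"slide":[0,0,0.9],"twist":[0,0,0]},{"gripper":60,"slide":[0,0,0.9],"twist":[0,0,0]},{"gripper":60,"slide":[0,0,0.77],"twist":[0,0,0]},{"gripper":15,"slide":[0,0,0],"twist":[0,0,0]},{"gripper":15,"slide":[0,0,0],"twist":[0,0,0]},{"gripper":15,"slide":[0,0,0],"twist":[0,0,0]},{"gripper":15,"slide":[0,0,0],"twist":[0,0,0]},{"gripper":15,"slide":[0,0,0],"twist":[0,0,0]}]}}

```text
t: 24.22
ee_pos: [0.4537, -0.2784, 0.0883]
tool_rot: [[0.083, 0.997, 0.001], [0.997, -0.083, -0.0], [0.0, 0.001, -1.0]]
contact_force: [0.2, 0.2, 1.2]
finger_gap: 0.295
grasp_force: 59.0
```

{"fn": "send_rows", "kwargs": {"motion": [{"gripper":15,"slide":[0,0,-0.4],"twist":[0,0,0]},{"gripper":15,"slide":[0,0,-0.8],"twist":[0,0,0]},{"gripper":15,"slide":[0,0,-0.8],"twist":[0,0,0]},{"gripper":15,"slide":[0,0,-0.8],"twist":[0,0,0]},{"gripper":15,"slide":[0,0,-0.8],"twist":[0,0,0]},{"gripper":15,"slide":[0,0,-0.8],"twist":[0,0,0]},{"gripper":15,"slide":[0,0,-0.8],"twist":[0,0,0]},{"gripper":15,"slide":[0,0,-0.8],"twist":[0,0,0]},{"gripper":15,"slide":[0,0,0],"twist":[0,0,0]}]}}

```text
t: 25.35
ee_pos: [0.4541, -0.2788, 0.2094]
tool_rot: [[0.083, 0.997, 0.003], [0.997, -0.083, -0.001], [-0.0, 0.003, -1.0]]
contact_force: [-0.4, 0.1, -0.4]
finger_gap: 0.297
grasp_force: 58.9
```

```bash
python3 - <<'E'
from h import *
delta([.486,.0215,.215])
E
```

```text
twist [0. 0. 0.] slide [15.0938  0.3376 -0.2864]
```

{"fn": "send_rows", "kwargs": {"motion": [{"gripper":15,"slide":[0.5,0,0],"twist":[0,0,0]},{"gripper":15,"slide":[0.95,0.03,0],"twist":[0,0,0]},{"gripper":15,"slide":[0.95,0.03,0],"twist":[0,0,0]},{"gripper":15,"slide":[0.95,0.03,0],"twist":[0,0,0]},{"gripper":15,"slide":[0.95,0.03,0],"twist":[0,0,0]},{"gripper":15,"slide":[0.95,0.03,0],"twist":[0,0,0]},{"gripper":15,"slide":[0.95,0.03,0],"twist":[0,0,0]},{"gripper":15,"slide":[0.95,0.03,0],"twist":[0,0,0]}]}}

```text
t: 26.35
ee_pos: [0.4689, -0.1346, 0.207]
tool_rot: [[0.083, 0.997, -0.002], [0.997, -0.083, 0.0], [0.0, -0.002, -1.0]]
contact_force: [0.5, 0.1, -0.4]
finger_gap: 0.297
grasp_force: 58.9
```

{"fn": "send_rows", "kwargs": {"motion": [{"gripper":15,"slide":[0.95,0.03,0],"twist":[0,0,0]},{"gripper":15,"slide":[0.95,0.03,0],"twist":[0,0,0]},{"gripper":15,"slide":[0.95,0.03,0],"twist":[0,0,0]},{"gripper":15,"slide":[0.95,0.03,0],"twist":[0,0,0]},{"gripper":15,"slide":[0.95,0,0],"twist":[0,0,0]},{"gripper":15,"slide":[0.95,0,0],"twist":[0,0,0]},{"gripper":15,"slide":[0.95,0,0],"twist":[0,0,0]},{"gripper":15,"slide":[0.95,0,0],"twist":[0,0,0]},{"gripper":15,"slide":[0.2,0,0],"twist":[0,0,0]},{"gripper":15,"slide":[0,0,0],"twist":[0,0,0]}]}}

```text
t: 27.6
ee_pos: [0.4849, 0.0189, 0.2078]
tool_rot: [[0.083, 0.997, -0.0], [0.997, -0.083, -0.0], [-0.0, -0.0, -1.0]]
contact_force: [0.0, -0.5, -1.0]
finger_gap: 0.29
grasp_force: 58.9
```

```bash
python3 - <<'E'
from h import *
delta([.486,.0235,.107])
from rig import *
c=capture("scene");cv2.imwrite("pics/s3.png",cv2.resize(c["image"][100:300,140:340,::-1],None,fx=2.5,fy=2.5))
E
```

```text
twist [0. 0. 0.] slide [0.2339 0.0379 5.0423]
```

View pics/s3.png

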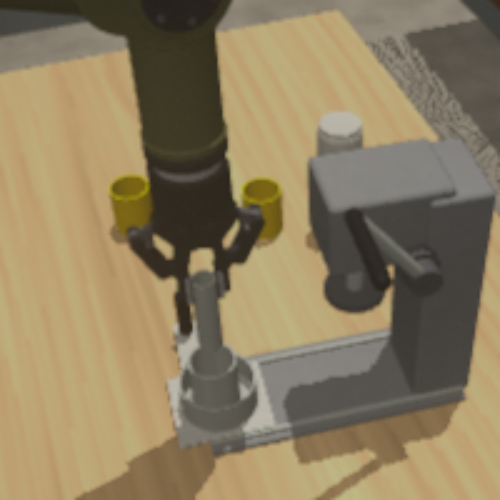

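The crop shows beaker_55 standing in the pot at (215,380) and beaker_27 hanging upright above it. I lower it now.

{"fn": "send_rows", "kwargs": {"motion": [{"gripper":15,"slide":[0.23,0.04,0],"twist":[0,0,0]},{"gripper":15,"slide":[0,0,0.4],"twist":[0,0,0]},{"gripper":15,"slide":[0,0,0.8],"twist":[0,0,0]},{"gripper":15,"slide":[0,0,0.8],"twist":[0,0,0]},{"gripper":15,"slide":[0,0,0.8],"twist":[0,0,0]},{"gripper":15,"slide":[0,0,0.8],"twist":[0,0,0]},{"gripper":15,"slide":[0,0,0.8],"twist":[0,0,0]},{"gripper":15,"slide":[0,0,0.45],"twist":[0,0,0]},{"gripper":15,"slide":[0,0,0.1],"twist":[0,0,0]},{"gripper":15,"slide":[0,0,0],"twist":[0,0,0]}]}}

```text
t: 28.9
ee_pos: [0.4864, 0.0236, 0.1092]
tool_rot: [[0.083, 0.997, 0.001], [0.997, -0.083, 0.0], [0.0, 0.001, -1.0]]
contact_force: [-0.2, -0.2, -0.1]
finger_gap: 0.293
grasp_force: 58.9
```

{"fn": "send_rows", "kwargs": {"motion": [{"gripper":15,"slide":[0,0,0.08],"twist":[0,0,0]},{"gripper":15,"slide":[0,0,0.08],"twist":[0,0,0]},{"gripper":15,"slide":[0,0,0],"twist":[0,0,0]}]}}

```text
t: 29.28
ee_pos: [0.4884, 0.0236, 0.1082]
tool_rot: [[0.084, 0.996, 0.005], [0.996, -0.084, 0.001], [0.002, 0.005, -1.0]]
contact_force: [-0.3, 0.1, 9.4]
finger_gap: 0.292
grasp_force: 60.0
```

{"fn": "send_rows", "kwargs": {"motion": [{"gripper":15,"slide":[0,0,-0.06],"twist":[0,0,0]},{"gripper":50,"slide":[0,0,0],"twist":[0,0,0]},{"gripper":50,"slide":[0,0,0],"twist":[0,0,0]},{"gripper":50,"slide":[0,0,-0.2],"twist":[0,0,0]},{"gripper":50,"slide":[0,0,-0.8],"twist":[0,0,0]},{"gripper":50,"slide":[0,0,-0.8],"twist":[0,0,0]},{"gripper":50,"slide":[0,0,-0.8],"twist":[0,0,0]},{"gripper":50,"slide":[0,0,-0.8],"twist":[0,0,0]},{"gripper":50,"slide":[0,0,0],"twist":[0,0,0]}]}}

```text
t: 30.4
ee_pos: [0.4871, 0.0238, 0.1767]
tool_rot: [[0.083, 0.997, 0.003], [0.997, -0.083, 0.001], [0.001, 0.003, -1.0]]
contact_force: [0.1, -0.2, -0.3]
finger_gap: 0.586
grasp_force: 0.0
```

{"fn": "send_rows", "kwargs": {"motion": [{"gripper":60,"slide":[0.95,0,0],"twist":[0,0,0]},{"gripper":60,"slide":[0.95,0,0],"twist":[0,0,0]},{"gripper":60,"slide":[0.95,0,0],"twist":[0,0,0]},{"gripper":60,"slide":[0.95,0,0],"twist":[0,0,0]},{"gripper":60,"slide":[0.95,0,0],"twist":[0,0,0]},{"gripper":60,"slide":[0.95,-0.5,0],"twist":[0,0,0]},{"gripper":60,"slide":[0,0,0],"twist":[0,0,0]}]}}

```text
t: 31.28
ee_pos: [0.4851, 0.1402, 0.1747]
tool_rot: [[0.08, 0.997, -0.0], [0.997, -0.08, 0.0], [0.0, -0.0, -1.0]]
contact_force: [0.1, -0.3, -0.1]
finger_gap: 0.705
grasp_force: 0.0
```

```bash
python3 - <<'E'
from h import *
from rig import *
delta([.478,.1405,.055],Rdown(85))
for n in("scene","top"):
    c=capture(n);W=cloud(c);z=W[...,2];d=np.hypot(W[...,0]-.4865,W[...,1]-.021)
    for a,b in((.105,.13),(.074,.092),(.045,.058)):
        p=W[(z>a)&(z<b)&(d<.05)]
        if len(p)>5:print(n,a,len(p),circ(p[:,:2]),(p.max(0)+p.min(0))/2,np.ptp(p,axis=0))
    if n=="scene":cv2.imwrite("pics/s4.png",cv2.resize(c["image"][130:300,170:340,::-1],None,fx=3,fy=3))
E
```

```text
twist [-0.0041 -0.0009  0.0614] slide [-0.0152 -0.3539  5.9855]
scene 0.105 64 (array([0.4859, 0.0192]), np.float64(0.012054176691573786)) [0.4854 0.0196 0.1113] [0.0248 0.0288 0.0125]
scene 0.074 141 (array([0.485 , 0.0215]), np.float64(0.023008705034306607)) [0.4854 0.0191 0.0829] [0.0546 0.0516 0.0177]
scene 0.045 184 (array([0.4888, 0.017 ]), np.float64(0.035779070392290696)) [0.4877 0.0121 0.0515] [0.0867 0.0742 0.0128]
top 0.105 32 (array([0.487 , 0.0216]), np.float64(0.011804975988049072)) [0.4873 0.0215 0.1129] [0.026  0.0262 0.0131]
top 0.074 60 (array([0.4866, 0.0232]), np.float64(0.025443772648057063)) [0.4868 0.0239 0.0825] [0.0532 0.0536 0.0169]
top 0.045 104 (array([0.4895, 0.0209]), np.float64(0.040778750880168)) [0.4893 0.022  0.0514] [0.0876 0.085  0.0121]
```

View pics/s4.png

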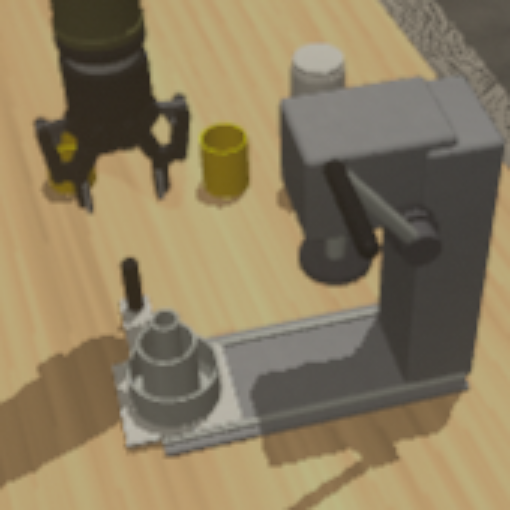

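The crop shows the nest standing upright and concentric in the pot at (165,370), with the post at (130,290). I grip the post and push in.

{"fn": "send_rows", "kwargs": {"motion": [{"gripper":60,"slide":[0,-0.33,0.6],"twist":[0,0,0.03]},{"gripper":60,"slide":[0,0,0.9],"twist":[0,0,0.03]},{"gripper":60,"slide":[0,0,0.9],"twist":[0,0,0]},{"gripper":60,"slide":[0,0,0.9],"twist":[0,0,0]},{"gripper":60,"slide":[0,0,0.9],"twist":[0,0,0]},{"gripper":60,"slide":[0,0,0.9],"twist":[0,0,0]},{"gripper":60,"slide":[0,0,0.85],"twist":[0,0,0]},{"gripper":10,"slide":[0,0,0],"twist":[0,0,0]},{"gripper":10,"slide":[0,0,0],"twist":[0,0,0]},{"gripper":10,"slide":[0,0,0],"twist":[0,0,0]}]}}

```text
t: 32.62
ee_pos: [0.4797, 0.1386, 0.0567]
tool_rot: [[0.091, 0.996, 0.001], [0.996, -0.091, 0.001], [0.001, 0.001, -1.0]]
contact_force: [0.5, -0.7, -0.1]
finger_gap: 0.198
grasp_force: 58.5
```

{"fn": "send_rows", "kwargs": {"motion": [{"gripper":10,"slide":[0,0,0],"twist":[0,0,0]},{"gripper":10,"slide":[0,0,0],"twist":[0,0,0]}]}}

```text
t: 32.88
ee_pos: [0.4797, 0.1386, 0.0566]
tool_rot: [[0.091, 0.996, 0.001], [0.996, -0.091, 0.001], [0.001, 0.001, -1.0]]
contact_force: [0.6, -2.2, 3.8]
finger_gap: 0.198
grasp_force: 58.4
```

{"fn": "send_rows", "kwargs": {"motion": [{"gripper":10,"slide":[0,0.1,0],"twist":[0,0,0]},{"gripper":10,"slide":[0,0.25,0],"twist":[0,0,0]},{"gripper":10,"slide":[0,0.4,0],"twist":[0,0,0]},{"gripper":10,"slide":[0,0.4,0],"twist":[0,0,0]},{"gripper":10,"slide":[0,0.4,0],"twist":[0,0,0]},{"gripper":10,"slide":[0,0.4,0],"twist":[0,0,0]},{"gripper":10,"slide":[0,0.4,0],"twist":[0,0,0]},{"gripper":10,"slide":[0,0.4,0],"twist":[0,0,0]},{"gripper":10,"slide":[0,0.4,0],"twist":[0,0,0]},{"gripper":10,"slide":[0,0.4,0],"twist":[0,0,0]}]}}

```text
t: 34.12
ee_pos: [0.5501, 0.1316, 0.0566]
tool_rot: [[0.091, 0.996, -0.0], [0.996, -0.091, -0.0], [-0.0, -0.0, -1.0]]
contact_force: [-1.8, -2.2, 6.6]
finger_gap: 0.196
grasp_force: 58.9
```

{"fn": "send_rows", "kwargs": {"motion": [{"gripper":10,"slide":[0,0.4,0],"twist":[0,0,0]},{"gripper":10,"slide":[0,0.4,0],"twist":[0,0,0]},{"gripper":10,"slide":[0,0.4,0],"twist":[0,0,0]},{"gripper":10,"slide":[0,0.4,0],"twist":[0,0,0]},{"gripper":10,"slide":[0,0.4,0],"twist":[0,0,0]},{"gripper":10,"slide":[0,0.4,0],"twist":[0,0,0]},{"gripper":10,"slide":[0,0.4,0],"twist":[0,0,0]},{"gripper":10,"slide":[0,0.4,0],"twist":[0,0,0]},{"gripper":10,"slide":[0,0.4,0],"twist":[0,0,0]},{"gripper":10,"slide":[0,0,0],"twist":[0,0,0]}]}}

```text
t: 35.38
ee_pos: [0.6228, 0.1244, 0.0567]
tool_rot: [[0.092, 0.996, 0.002], [0.996, -0.092, -0.001], [-0.001, 0.002, -1.0]]
contact_force: [1.9, -3.0, 5.4]
finger_gap: 0.195
grasp_force: 59.3
```

{"fn": "send_rows", "kwargs": {"motion": [{"gripper":10,"slide":[0,0.2,0],"twist":[0,0,0]},{"gripper":10,"slide":[0,0.2,0],"twist":[0,0,0]},{"gripper":10,"slide":[0,0.2,0],"twist":[0,0,0]},{"gripper":10,"slide":[0,0.15,0],"twist":[0,0,0]},{"gripper":10,"slide":[0,0.1,0],"twist":[0,0,0]},{"gripper":10,"slide":[0,0,0],"twist":[0,0,0]}]}}

```text
t: 36.12
ee_pos: [0.6373, 0.123, 0.0567]
tool_rot: [[0.091, 0.996, -0.003], [0.996, -0.091, -0.001], [-0.001, -0.002, -1.0]]
contact_force: [-5.4, -4.5, 9.6]
finger_gap: 0.192
grasp_force: 59.8
```

{"fn": "send_rows", "kwargs": {"motion": [{"gripper":10,"slide":[0,0.12,0],"twist":[0,0,0]},{"gripper":10,"slide":[0,0,0],"twist":[0,0,0]}]}}

```text
t: 36.38
ee_pos: [0.6373, 0.1231, 0.0566]
tool_rot: [[0.091, 0.996, -0.008], [0.996, -0.091, -0.001], [-0.001, -0.008, -1.0]]
contact_force: [-12.7, -4.2, 14.7]
finger_gap: 0.193
grasp_force: 60.8
```

{"fn": "send_rows", "kwargs": {"motion": [{"gripper":10,"slide":[0,-0.12,0],"twist":[0,0,0]},{"gripper":10,"slide":[0,0,0],"twist":[0,0,0]},{"gripper":60,"slide":[0,0,0],"twist":[0,0,0]},{"gripper":60,"slide":[0,0,0],"twist":[0,0,0]},{"gripper":60,"slide":[0,0,0],"twist":[0,0,0]},{"gripper":60,"slide":[0,0,-0.7],"twist":[0,0,0]},{"gripper":60,"slide":[0,0,-0.9],"twist":[0,0,0]},{"gripper":60,"slide":[0,0,-0.9],"twist":[0,0,0]},{"gripper":60,"slide":[0,0,-0.9],"twist":[0,0,0]}]}}

```text
t: 37.5
ee_pos: [0.6388, 0.1241, 0.126]
tool_rot: [[0.091, 0.996, 0.002], [0.996, -0.091, 0.001], [0.001, 0.001, -1.0]]
contact_force: [1.2, -0.4, -0.9]
finger_gap: 0.705
grasp_force: 0.0
```

```bash
python3 - <<'E'
from h import *
from rig import *
print(state()["ee_pos"])
th=np.radians(-5.6);X=np.array([np.cos(th),np.sin(th)]);Y=np.array([-np.sin(th),np.cos(th)])
for n in("scene","top"):
    c=capture(n);W=cloud(c);z=W[...,2];I=c["image"].astype(int)
    b=(z>.30)&(z<.37)&(I.max(-1)<60)&(abs(W[...,0]-.6)<.06)&(W[...,1]<-.05)&(W[...,1]>-.25)
    q=W[b];a=q[:,:2]@X;s=q[:,:2]@Y
    print(n,len(q),q.mean(0),"y' range",s.min(),s.max(),"x' range",a.min(),a.max(),"z",np.percentile(q[:,2],[2,50,98]))
    print(" slope",np.polyfit(q[:,1],q[:,0],1))
    # pivot hub / lever arm
    l=W[(z>.18)&(z<.37)&(I.max(-1)>=60)&(W[...,0]>.57)&(W[...,0]<.72)&(W[...,1]@np.eye(1)[0][0]<-.06 if False else (W[...,1]<-.065))&(W[...,1]>-.2)]
    print(" arm",len(l),l.min(0) if len(l) else 0,l.max(0) if len(l) else 0)
    p=W[(z>.105)&(z<.13)&(abs(W[...,0]-.645)<.05)&(abs(W[...,1]-.005)<.05)]
    if len(p)>5: print(" 27 rim",len(p),circ(p[:,:2]))
    cv2.imwrite(f"pics/{n}5.png",cv2.resize(c["image"][110:290,180:400,::-1],None,fx=3,fy=3))
E
```

```text
[0.6388 0.1241 0.126 ]
scene 248 [ 0.5993 -0.1331  0.3447] y' range -0.11839604213362533 -0.021372845741063434 x' range 0.6029184423564024 0.6306495883694518 z [0.3372 0.3455 0.3481]
 slope [0.1064 0.6135]
 arm 186 [ 0.5935 -0.1759  0.222 ] [ 0.7083 -0.065   0.344 ]
 27 rim 36 (array([0.6418, 0.0026]), np.float64(0.010856183901753089))
top 155 [ 0.6013 -0.123   0.3463] y' range -0.1122051662198393 -0.01953739987061278 x' range 0.605177833959801 0.6169686434679761 z [0.3407 0.3464 0.3513]
 slope [0.1065 0.6144]
 arm 251 [ 0.5901 -0.1735  0.2282] [ 0.7056 -0.0651  0.3502]
```

View pics/scene5.png

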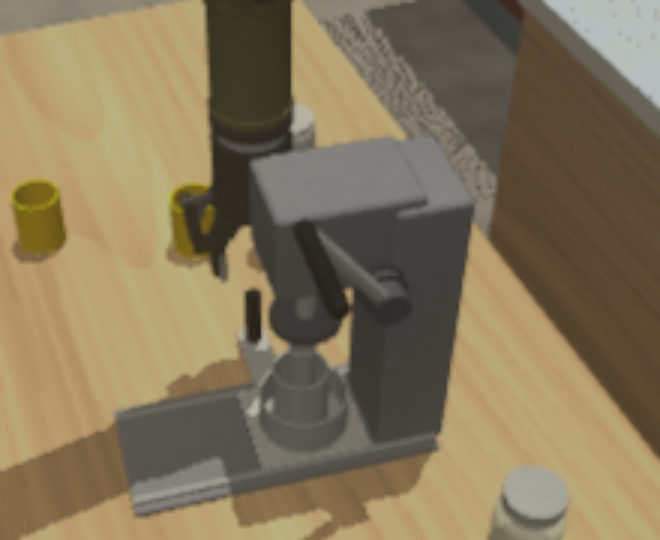

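The crop shows the tray fully in with the nest under the foot at (300,380), and the bar running from (305,230) to (335,310). Now I move to the lever with a forward-tilted grip.

{"fn": "send_rows", "kwargs": {"motion": [{"gripper":60,"slide":[0,-0.4,-1],"twist":[0,0,0]},{"gripper":60,"slide":[0,-0.7,-1],"twist":[0,0,0]},{"gripper":60,"slide":[0,-0.7,-1],"twist":[0,0,0]},{"gripper":60,"slide":[0,-0.7,-1],"twist":[0,0,0]},{"gripper":60,"slide":[0,-0.7,-1],"twist":[0,0,0]},{"gripper":60,"slide":[0,-0.7,-1],"twist":[0,0,0]},{"gripper":60,"slide":[0,-0.7,-1],"twist":[0,0,0]},{"gripper":60,"slide":[0,0,-1],"twist":[0,0,0]},{"gripper":60,"slide":[0,0,-1],"twist":[0,0,0]},{"gripper":60,"slide":[0,0,-1],"twist":[0,0,0]}]}}

```text
t: 38.85
ee_pos: [0.5459, 0.1322, 0.325]
tool_rot: [[0.091, 0.996, -0.0], [0.996, -0.091, 0.0], [0.0, -0.0, -1.0]]
contact_force: [1.1, -0.4, -0.5]
finger_gap: 0.701
grasp_force: 0.0
```

{"fn": "send_rows", "kwargs": {"motion": [{"gripper":60,"slide":[-0.9,0,-1],"twist":[0,0,0]},{"gripper":60,"slide":[-0.9,0,-1],"twist":[0,0,0]},{"gripper":60,"slide":[-0.9,0,-1],"twist":[0,0,0]},{"gripper":60,"slide":[-0.9,0,0],"twist":[0,0,0]},{"gripper":60,"slide":[-0.9,0,0],"twist":[0,0,0]},{"gripper":60,"slide":[-0.9,0,0],"twist":[0,0,0]},{"gripper":60,"slide":[-0.9,0,0],"twist":[0,0,0]},{"gripper":60,"slide":[-0.9,0,0],"twist":[0,0,0]},{"gripper":60,"slide":[-0.9,0,0],"twist":[0,0,0]},{"gripper":60,"slide":[-0.9,0,0],"twist":[0,0,0]}]}}

```text
t: 40.1
ee_pos: [0.5303, -0.048, 0.3839]
tool_rot: [[0.091, 0.996, 0.0], [0.996, -0.091, 0.0], [0.0, 0.0, -1.0]]
contact_force: [-0.6, -0.4, 0.6]
finger_gap: 0.703
grasp_force: 0.0
```

{"fn": "send_rows", "kwargs": {"motion": [{"gripper":60,"slide":[-0.9,0,0],"twist":[0,0,0]},{"gripper":60,"slide":[-0.9,0,0],"twist":[0,0,0]},{"gripper":60,"slide":[-0.9,0,0],"twist":[0,0,0]},{"gripper":60,"slide":[0,0,0],"twist":[-0.9,0,0]},{"gripper":60,"slide":[0,0,0],"twist":[-0.9,0,0]},{"gripper":60,"slide":[0,0,0],"twist":[-0.9,0,0]},{"gripper":60,"slide":[0,0,0],"twist":[-0.9,0,0]},{"gripper":60,"slide":[0,0,0],"twist":[-0.9,0,0]},{"gripper":60,"slide":[0,0,0],"twist":[-0.9,0,0]},{"gripper":60,"slide":[0,0,0],"twist":[-0.4,0,0]}]}}

```text
t: 41.35
ee_pos: [0.5362, -0.1013, 0.3921]
tool_rot: [[0.08, 0.856, 0.511], [0.997, -0.076, -0.029], [0.014, 0.512, -0.859]]
contact_force: [-0.6, 0.0, 0.2]
finger_gap: 0.703
grasp_force: 0.0
```

```bash
cat >> h.py <<'E'
TH=np.radians(-5.8);PX=np.array([np.cos(TH),np.sin(TH),0]);PY=np.array([-np.sin(TH),np.cos(TH),0]);PZ=np.array([0,0,1.])
BM=np.array([.6008,-.1342,.339]);PIV=BM+PX*.14*np.cos(.96)-PZ*.14*np.sin(.96)
def bar(q): return PIV-PX*.14*np.cos(.96-q)+PZ*.14*np.sin(.96-q)
def Rt(deg):
    f=np.radians(deg);z=-np.cos(f)*PZ+np.sin(f)*PX;return np.c_[PY,np.cross(z,PY),z]
E
python3 - <<'E'
from h import *
from rig import *
R=Rt(40);print(state()["ee_pos"],state()["joint_positions"])
delta(bar(0)-.1*R[:,2],R);delta(bar(0),R)
E
```

```text
[ 0.5362 -0.1013  0.3921] [ 19.9688 -17.2759  -7.5793 108.4359  -7.9537  58.3795   9.6621]
twist [-1.3413 -0.1965  0.0788] slide [-1.3118  0.8836 -0.7951]
twist [-1.3413 -0.1965  0.0788] slide [-1.3118  0.8836  4.2049]
```

{"fn": "send_rows", "kwargs": {"motion": [{"gripper":60,"slide":[-0.6,0.9,0],"twist":[0,0,0]},{"gripper":60,"slide":[-0.6,0.9,0],"twist":[0,0,0]},{"gripper":60,"slide":[0,0,0],"twist":[0,0,0]}]}}

```text
t: 41.72
ee_pos: [0.5653, -0.1297, 0.4097]
tool_rot: [[0.083, 0.857, 0.509], [0.996, -0.078, -0.03], [0.014, 0.51, -0.86]]
contact_force: [-0.6, -0.2, -0.3]
finger_gap: 0.706
grasp_force: 0.0
```

```bash
python3 - <<'E'
from h import *
from rig import *
R=Rt(32);print(state()["ee_pos"],state()["joint_positions"])
delta(bar(0)-.07*R[:,2],R);delta(bar(0),R)
E
```

```text
[ 0.5653 -0.1297  0.4097] [ 20.0914 -12.7144  -5.6079 103.0028  -7.866   59.6284  11.4767]
twist [-0.1946 -0.1816  0.0688] slide [-0.0467 -0.3553  0.4459]
twist [-0.1946 -0.1816  0.0688] slide [-0.0467 -0.3553  3.9459]
```

{"fn": "send_rows", "kwargs": {"motion": [{"gripper":60,"slide":[0,0,0],"twist":[-0.19,-0.18,0.07]},{"gripper":60,"slide":[-0.05,-0.35,0.3],"twist":[0,0,0]},{"gripper":60,"slide":[0,0,0.7],"twist":[0,0,0]},{"gripper":60,"slide":[0,0,0.7],"twist":[0,0,0]},{"gripper":60,"slide":[0,0,0.7],"twist":[0,0,0]},{"gripper":60,"slide":[0,0,0.7],"twist":[0,0,0]},{"gripper":60,"slide":[0,0,0.7],"twist":[0,0,0]},{"gripper":60,"slide":[0,0,0],"twist":[0,0,0]}]}}

```text
t: 42.72
ee_pos: [0.599, -0.1318, 0.3393]
tool_rot: [[0.098, 0.846, 0.524], [0.995, -0.084, -0.051], [0.001, 0.527, -0.85]]
contact_force: [-0.1, 0.3, 0.6]
finger_gap: 0.702
grasp_force: 0.0
```

```bash
python3 - <<'E'
from h import *
from rig import *
print(state()["joint_positions"])
delta(bar(0),Rt(32))
c=capture("scene");cv2.imwrite("pics/s6.png",cv2.resize(c["image"][110:290,180:400,::-1],None,fx=3,fy=3))
E
```

```text
[ 19.8708  -8.5858  -7.2626 107.8475  -6.1742  49.1945   9.4495]
twist [-0.0294 -0.0183  0.0161] slide [-0.112   0.0789  0.0669]
```

View pics/s6.png

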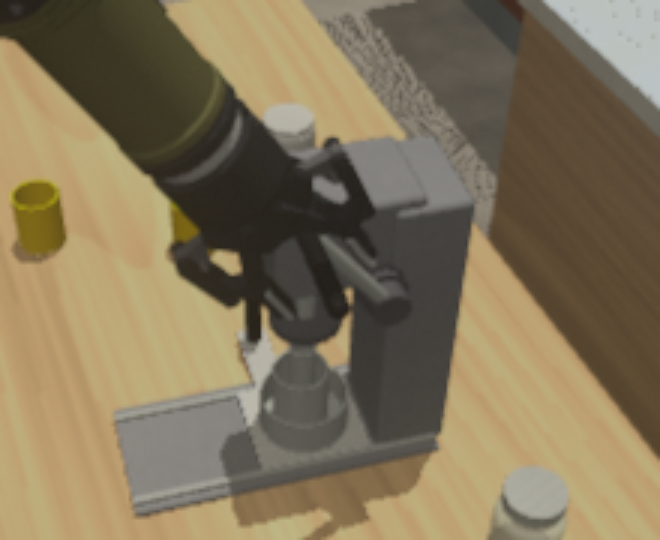

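The crop shows the bar at (325,275) lying between the open fingers. I close now.

{"fn": "send_rows", "kwargs": {"motion": [{"gripper":5,"slide":[-0.1,0.08,0.05],"twist":[0,0,0]},{"gripper":5,"slide":[0,0,0],"twist":[0,0,0]},{"gripper":5,"slide":[0,0,0],"twist":[0,0,0]},{"gripper":5,"slide":[0,0,0],"twist":[0,0,0]},{"gripper":5,"slide":[0,0,0],"twist":[0,0,0]}]}}

```text
t: 43.4
ee_pos: [0.6002, -0.1343, 0.3418]
tool_rot: [[0.099, 0.844, 0.527], [0.995, -0.084, -0.052], [-0.0, 0.529, -0.849]]
contact_force: [-5.5, 0.2, 2.4]
finger_gap: 0.164
grasp_force: 58.6
```

```bash
python3 - <<'E'
from h import *
from rig import *
s=state();R=np.array(s["tool_rot"]);print(s["ee_pos"],s["finger_gap"],s["contact_force"])
prev=0
for q in np.linspace(.1,1.3,13):
    print(round(q,2),(R.T@(bar(q)-bar(q-.1)))/.02)
E
```

```text
[ 0.6002 -0.1343  0.3418] 0.16444129241382158 [-5.5253  0.1813  2.4319]
0.1 [ 0.0013 -0.696   0.0721]
0.2 [ 0.0012 -0.6853  0.1412]
0.3 [ 0.001  -0.6678  0.2089]
0.4 [ 0.0009 -0.6436  0.2746]
0.5 [ 0.0008 -0.613   0.3374]
0.6 [ 0.0006 -0.5762  0.397 ]
0.7 [ 0.0005 -0.5337  0.4525]
0.8 [ 0.0003 -0.4859  0.5035]
0.9 [ 0.0002 -0.4332  0.5495]
1.0 [ 0.     -0.3761  0.59  ]
1.1 [-0.0001 -0.3154  0.6246]
1.2 [-0.0003 -0.2514  0.653 ]
1.3 [-0.0004 -0.185   0.6748]
```

{"fn": "send_rows", "kwargs": {"motion": [{"gripper":5,"slide":[0,-0.7,0.07],"twist":[0,0,0]},{"gripper":5,"slide":[0,-0.69,0.14],"twist":[0,0,0]},{"gripper":5,"slide":[0,-0.67,0.21],"twist":[0,0,0]},{"gripper":5,"slide":[0,-0.64,0.27],"twist":[0,0,0]},{"gripper":5,"slide":[0,0,0],"twist":[0,0,0]}]}}

```text
t: 44.02
ee_pos: [0.5636, -0.1307, 0.3043]
tool_rot: [[0.099, 0.84, 0.534], [0.995, -0.084, -0.054], [-0.001, 0.536, -0.844]]
contact_force: [-2.2, -0.5, 9.0]
finger_gap: 0.166
grasp_force: 61.1
```

```bash
cat >q.py <<'E'
from h import *
from rig import *
s=state();R=np.array(s["tool_rot"]);p=s["ee_pos"]-PIV;x,z=p@PX,p[2];a=np.arctan2(z,-x);q=.96-a
print("j",s["joint_positions"],"q",q,"r",np.hypot(x,z),"gap",s["finger_gap"],"F",s["contact_force"],"tilt",np.degrees(np.arcsin(R[:,2]@PX)),s["t"])
E
python3 q.py
```

```text
j [ 20.0851 -12.539   -6.4382 115.3352  -7.7465  45.1505  11.5997] q 0.3626119603212288 r 0.14224745550023488 gap 0.16568240934165254 F [-2.1511 -0.476   9.0406] tilt 32.43153640077287 44.025
```

```bash
python3 - <<'E'
from h import *
from rig import *
t=32.4;p=bar(.363)
for i in range(10):
    q=min(.46+.1*i,1.34);R=Rt(t);n=bar(q);print(round(q,2),t,R.T@(n-p)/.02);p=n;t-=2.75 if i<5 else 0
E
```

```text
0.46 32.4 [ 0.     -0.6091  0.2994]
0.56 29.65 [-0.     -0.5762  0.397 ]
0.66 26.9 [-0.     -0.5113  0.4776]
0.76 24.15 [-0.     -0.4353  0.5478]
0.86 21.4 [ 0.     -0.3498  0.606 ]
0.96 18.65 [-0.     -0.2566  0.651 ]
1.06 18.65 [ 0.     -0.1903  0.6733]
1.16 18.65 [-0.     -0.1222  0.689 ]
1.26 18.65 [ 0.     -0.0528  0.6977]
1.34 18.65 [-0.      0.0081  0.5598]
```

{"fn": "send_rows", "kwargs": {"motion": [{"gripper":5,"slide":[0,-0.61,0.3],"twist":[0.4,0,0]},{"gripper":5,"slide":[0,-0.58,0.4],"twist":[0.4,0,0]},{"gripper":5,"slide":[0,-0.51,0.48],"twist":[0.4,0,0]},{"gripper":5,"slide":[0,-0.43,0.55],"twist":[0.4,0,0]},{"gripper":5,"slide":[0,0,0],"twist":[0,0,0]}]}}

```text
t: 44.65
ee_pos: [0.5448, -0.1288, 0.2534]
tool_rot: [[0.099, 0.925, 0.366], [0.995, -0.091, -0.037], [-0.001, 0.368, -0.93]]
contact_force: [8.5, -1.2, 4.1]
finger_gap: 0.164
grasp_force: 64.5
```

```bash
python3 q.py
```

```text
j [ 20.32    -6.848   -7.7073 113.0506  -4.272   52.3429   8.8099] q 0.7499576533947263 r 0.13965288995581293 gap 0.16371877245966418 F [ 8.5013 -1.2013  4.0681] tilt 21.594574647355753 44.65
```

{"fn": "send_rows", "kwargs": {"motion": [{"gripper":5,"slide":[0,-0.35,0.6],"twist":[0,0,0]},{"gripper":5,"slide":[0,-0.29,0.64],"twist":[0,0,0]},{"gripper":5,"slide":[0,-0.22,0.66],"twist":[0,0,0]},{"gripper":5,"slide":[0,-0.15,0.68],"twist":[0,0,0]},{"gripper":5,"slide":[0,-0.09,0.7],"twist":[0,0,0]},{"gripper":5,"slide":[0,0,0],"twist":[0,0,0]},{"gripper":5,"slide":[0,0,0],"twist":[0,0,0]}]}}

```text
t: 45.52
ee_pos: [0.5479, -0.1291, 0.1857]
tool_rot: [[0.099, 0.925, 0.367], [0.995, -0.091, -0.037], [-0.001, 0.369, -0.929]]
contact_force: [3.0, -0.3, 9.5]
finger_gap: 0.16
grasp_force: 71.2
```

```bash
python3 q.py
```

```text
j [ 20.1644  -3.268   -7.9741 117.8933  -4.008   43.866    8.8243] q 1.2416189397501392 r 0.13893611135712813 gap 0.15991495791123544 F [ 3.0398 -0.3472  9.548 ] tilt 21.66200196199787 45.525
```

{"fn": "send_rows", "kwargs": {"motion": [{"gripper":5,"slide":[0,-0.02,0.35],"twist":[0,0,0]},{"gripper":5,"slide":[0,0,0],"twist":[0,0,0]},{"gripper":5,"slide":[0,0,0],"twist":[0,0,0]},{"gripper":5,"slide":[0,0,0],"twist":[0,0,0]}]}}

```text
t: 46.02
ee_pos: [0.5497, -0.1293, 0.1794]
tool_rot: [[0.099, 0.925, 0.367], [0.995, -0.092, -0.037], [-0.001, 0.369, -0.929]]
contact_force: [0.3, 0.5, 13.3]
finger_gap: 0.162
grasp_force: 71.6
```

```bash
python3 q.py; python3 - <<'E'
from h import *
q=1.29
for t in (21.6,):
  while q>0:
    n=max(q-.07,-.02);R=Rt(t);print(round(n,2),R.T@(bar(n)-bar(q))/.02);q=n
    if n<=-.02:break
E
```

```text
j [ 20.1278  -2.6592  -8.0144 118.0906  -3.906   43.0679   8.7369] q 1.2887093297282095 r 0.13903253334204144 gap 0.16220492307291837 F [ 0.2894  0.4932 13.2634] tilt 21.65414503079502 46.025
1.22 [-0.      0.0401 -0.4883]
1.15 [ 0.      0.0742 -0.4843]
1.08 [-0.      0.1079 -0.4779]
1.01 [-0.      0.141  -0.4692]
0.94 [-0.      0.1735 -0.4582]
0.87 [ 0.      0.2051 -0.4449]
0.8 [ 0.      0.2357 -0.4295]
0.73 [ 0.      0.2652 -0.4119]
0.66 [-0.      0.2933 -0.3924]
0.59 [ 0.      0.3201 -0.3709]
0.52 [ 0.      0.3452 -0.3476]
0.45 [-0.      0.3687 -0.3226]
0.38 [ 0.      0.3904 -0.296 ]
0.31 [ 0.      0.4101 -0.268 ]
0.24 [-0.      0.4278 -0.2386]
0.17 [ 0.      0.4435 -0.2081]
0.1 [ 0.      0.457  -0.1766]
0.03 [-0.      0.4682 -0.1442]
-0.02 [ 0.      0.34   -0.0828]
```

{"fn": "send_rows", "kwargs": {"motion": [{"gripper":5,"slide":[0,0.04,-0.49],"twist":[0,0,0]},{"gripper":5,"slide":[0,0.07,-0.48],"twist":[0,0,0]},{"gripper":5,"slide":[0,0.11,-0.48],"twist":[0,0,0]},{"gripper":5,"slide":[0,0.14,-0.47],"twist":[0,0,0]},{"gripper":5,"slide":[0,0.17,-0.46],"twist":[0,0,0]},{"gripper":5,"slide":[0,0.21,-0.44],"twist":[0,0,0]},{"gripper":5,"slide":[0,0.24,-0.43],"twist":[0,0,0]},{"gripper":5,"slide":[0,0,0],"twist":[0,0,0]},{"gripper":5,"slide":[0,0,0],"twist":[0,0,0]},{"gripper":5,"slide":[0,0,0],"twist":[0,0,0]}]}}

```text
t: 47.28
ee_pos: [0.5468, -0.129, 0.2462]
tool_rot: [[0.099, 0.923, 0.371], [0.995, -0.091, -0.038], [-0.001, 0.373, -0.928]]
contact_force: [19.9, -4.7, -2.3]
finger_gap: 0.165
grasp_force: 74.7
```

```bash
python3 q.py
```

```text
j [ 20.3082  -6.5026  -7.7586 113.667   -4.2864  51.0735   8.8361] q 0.798713438880601 r 0.13631088238339611 gap 0.16547789560587534 F [19.8619 -4.7177 -2.2553] tilt 21.903314517120112 47.275
```

{"fn": "send_rows", "kwargs": {"motion": [{"gripper":5,"slide":[0,-0.18,-0.07],"twist":[0,0,0]},{"gripper":5,"slide":[0,0.27,-0.41],"twist":[0,0,0]},{"gripper":5,"slide":[0,0.29,-0.39],"twist":[0,0,0]},{"gripper":5,"slide":[0,0.32,-0.37],"twist":[0,0,0]},{"gripper":5,"slide":[0,0.34,-0.35],"twist":[0,0,0]},{"gripper":5,"slide":[0,0.37,-0.32],"twist":[0,0,0]},{"gripper":5,"slide":[0,0.39,-0.3],"twist":[0,0,0]},{"gripper":5,"slide":[0,0,0],"twist":[0,0,0]},{"gripper":5,"slide":[0,0,0],"twist":[0,0,0]},{"gripper":5,"slide":[0,0,0],"twist":[0,0,0]}]}}

```text
t: 48.52
ee_pos: [0.5654, -0.1307, 0.2971]
tool_rot: [[0.098, 0.923, 0.371], [0.995, -0.091, -0.037], [-0.001, 0.373, -0.928]]
contact_force: [34.1, -6.3, -17.4]
finger_gap: 0.167
grasp_force: 68.7
```

```bash
python3 q.py
```

```text
j [ 20.1738  -5.8038  -7.8575 107.1679  -3.8247  56.8587   8.0494] q 0.39898343680424553 r 0.13686851711404946 gap 0.16711936749238 F [ 34.0845  -6.3086 -17.3587] tilt 21.899550461562328 48.525
```

{"fn": "send_rows", "kwargs": {"motion": [{"gripper":5,"slide":[0,0.15,0.2],"twist":[0,0,0]},{"gripper":5,"slide":[0,0,0],"twist":[0,0,0]}]}}

```text
t: 48.78
ee_pos: [0.5649, -0.1308, 0.2956]
tool_rot: [[0.099, 0.927, 0.362], [0.995, -0.092, -0.036], [-0.001, 0.364, -0.931]]
contact_force: [5.4, -0.8, 3.3]
finger_gap: 0.166
grasp_force: 71.5
```

```bash
python3 q.py
```

```text
j [ 20.1494  -5.477   -7.8855 106.9056  -3.6651  57.3383   7.9134] q 0.4102132244277097 r 0.13650694948506767 gap 0.1660379299012753 F [ 5.4347 -0.8069  3.2889] tilt 21.349421482613195 48.775
```

{"fn": "send_rows", "kwargs": {"motion": [{"gripper":5,"slide":[0,0.38,-0.28],"twist":[0,0,0]},{"gripper":5,"slide":[0,0.4,-0.25],"twist":[0,0,0]},{"gripper":5,"slide":[0,0.41,-0.22],"twist":[0,0,0]},{"gripper":5,"slide":[0,0,0],"twist":[0,0,0]},{"gripper":5,"slide":[0,0,0],"twist":[0,0,0]}]}}

```text
t: 49.4
ee_pos: [0.579, -0.1322, 0.3155]
tool_rot: [[0.099, 0.93, 0.355], [0.995, -0.093, -0.035], [0.0, 0.357, -0.934]]
contact_force: [-0.5, -1.2, -0.5]
finger_gap: 0.162
grasp_force: 70.2
```

```bash
python3 q.py
```

```text
j [ 19.9627  -3.8673  -8.0266 103.0611  -3.1743  60.0237   7.2578] q 0.23135230616821578 r 0.13692947411926934 gap 0.1620161717658847 F [-0.4964 -1.1732 -0.4587] tilt 20.89007601832661 49.4
```

{"fn": "send_rows", "kwargs": {"motion": [{"gripper":5,"slide":[0,0.42,-0.19],"twist":[0,0,0]},{"gripper":5,"slide":[0,0.43,-0.16],"twist":[0,0,0]},{"gripper":5,"slide":[0,0.44,-0.14],"twist":[0,0,0]},{"gripper":5,"slide":[0,0,0],"twist":[0,0,0]},{"gripper":5,"slide":[0,0,0],"twist":[0,0,0]}]}}

```text
t: 50.02
ee_pos: [0.6013, -0.1344, 0.3375]
tool_rot: [[0.099, 0.928, 0.36], [0.995, -0.092, -0.036], [-0.0, 0.362, -0.932]]
contact_force: [-3.6, -1.1, 6.0]
finger_gap: 0.164
grasp_force: 68.0
```

```bash
python3 q.py
```

```text
j [19.6681 -1.7227 -8.2204 98.6226 -2.6009 61.9779  6.5373] q 0.0032284397231788775 r 0.13849489916379798 gap 0.1641651690971245 F [-3.5566 -1.1316  6.0324] tilt 21.221693451181867 50.025
```

{"fn": "send_rows", "kwargs": {"motion": [{"gripper":5,"slide":[0,0.15,-0.04],"twist":[0,0,0]},{"gripper":5,"slide":[0,0,0],"twist":[0,0,0]},{"gripper":60,"slide":[0,0,0],"twist":[0,0,0]},{"gripper":60,"slide":[0,0,0],"twist":[0,0,0]},{"gripper":60,"slide":[0,0,0],"twist":[0,0,0]},{"gripper":60,"slide":[0,0,-0.6],"twist":[0,0,0]},{"gripper":60,"slide":[0,0,-0.8],"twist":[0,0,0]},{"gripper":60,"slide":[0,0,-0.8],"twist":[0,0,0]},{"gripper":60,"slide":[0,0,-0.8],"twist":[0,0,0]},{"gripper":60,"slide":[0,0,-0.8],"twist":[0,0,0]}]}}

```text
t: 51.28
ee_pos: [0.5752, -0.1316, 0.4087]
tool_rot: [[0.099, 0.929, 0.357], [0.995, -0.092, -0.035], [0.0, 0.358, -0.934]]
contact_force: [0.1, -0.1, -0.6]
finger_gap: 0.701
grasp_force: 0.0
```

```bash
python3 - <<'E'
from h import *
from rig import *
R=Rdown(84.4)
print(state()["ee_pos"])
delta([.56,.13,.40],R)
c=capture("scene");cv2.imwrite("pics/s7.png",cv2.resize(c["image"][110:290,180:400,::-1],None,fx=3,fy=3))
W=cloud(c);z=W[...,2];I=c["image"].astype(int)
b=(z>.28)&(z<.37)&(I.max(-1)<60)&(abs(W[...,0]-.6)<.06)&(W[...,1]<-.09)&(W[...,1]>-.18);q=W[b];print("bar",len(q),q.mean(0),np.percentile(q[:,2],[2,50,98]))
E
```

```text
[ 0.5752 -0.1316  0.4087]
twist [ 3.0554  0.0001 -0.0089] slide [12.9441 -2.0312  0.4359]
bar 229 [ 0.5988 -0.1367  0.3448] [0.338  0.3452 0.3485]
```

View pics/s7.png

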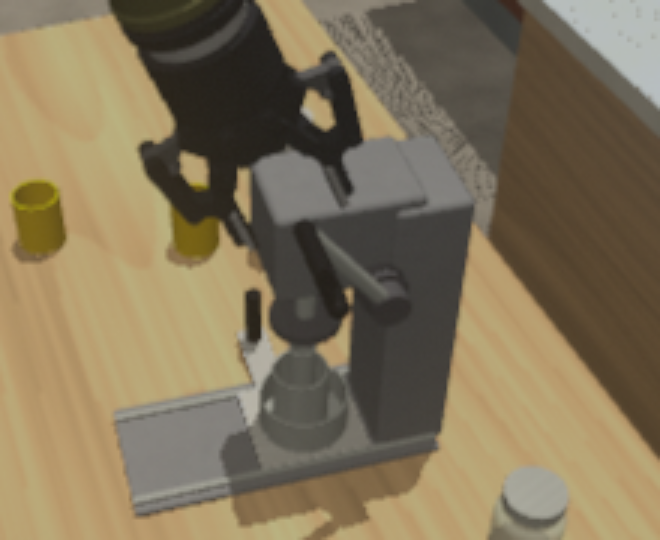

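The crop shows the lever back up at rest and the nest intact under the foot at (300,385). I go back to the post.

{"fn": "send_rows", "kwargs": {"motion": [{"gripper":60,"slide":[0,-0.5,-0.5],"twist":[0.77,0,0]},{"gripper":60,"slide":[0,-0.5,0],"twist":[0.77,0,0]},{"gripper":60,"slide":[0,-0.5,0],"twist":[0.77,0,0]},{"gripper":60,"slide":[0,-0.5,0],"twist":[0.76,0,0]},{"gripper":60,"slide":[0.95,0,0],"twist":[0,0,0]},{"gripper":60,"slide":[0.95,0,0],"twist":[0,0,0]},{"gripper":60,"slide":[0.95,0,0],"twist":[0,0,0]},{"gripper":60,"slide":[0.95,0,0],"twist":[0,0,0]},{"gripper":60,"slide":[0.95,0,0],"twist":[0,0,0]},{"gripper":60,"slide":[0.95,0,0],"twist":[0,0,0]}]}}

```text
t: 52.58
ee_pos: [0.5447, -0.0126, 0.4078]
tool_rot: [[0.098, 0.995, -0.002], [0.995, -0.098, 0.001], [0.0, -0.002, -1.0]]
contact_force: [1.1, -0.3, 0.3]
finger_gap: 0.701
grasp_force: 0.0
```

{"fn": "send_rows", "kwargs": {"motion": [{"gripper":60,"slide":[0.95,0,0],"twist":[0,0,0]},{"gripper":60,"slide":[0.95,0,0],"twist":[0,0,0]},{"gripper":60,"slide":[0.95,0,0],"twist":[0,0,0]},{"gripper":60,"slide":[0.95,0,0],"twist":[0,0,0]},{"gripper":60,"slide":[0.95,0,0],"twist":[0,0,0]},{"gripper":60,"slide":[0.95,0,0],"twist":[0,0,0]},{"gripper":60,"slide":[0.95,0,0],"twist":[0,0,0]},{"gripper":60,"slide":[0.6,0,0],"twist":[0,0,0]},{"gripper":60,"slide":[0,0,0],"twist":[0,0,0]}]}}

```text
t: 53.7
ee_pos: [0.5589, 0.1315, 0.4075]
tool_rot: [[0.097, 0.995, -0.003], [0.995, -0.097, 0.001], [0.0, -0.003, -1.0]]
contact_force: [-0.3, 0.3, 0.6]
finger_gap: 0.702
grasp_force: 0.0
```

```bash
python3 - <<'E'
from h import *
from rig import *
print(state()["ee_pos"]);delta([.6385,.124,.14],Rdown(84.6))
E
```

```text
[0.5589 0.1315 0.4075]
twist [-0.0242 -0.0038 -0.0208] slide [ 0.0027  3.9993 13.3769]
```

{"fn": "send_rows", "kwargs": {"motion": [{"gripper":60,"slide":[0,0,1],"twist":[0,0,0]},{"gripper":60,"slide":[0,0,1],"twist":[0,0,0]},{"gripper":60,"slide":[0,0,1],"twist":[0,0,0]},{"gripper":60,"slide":[0,0,1],"twist":[0,0,0]},{"gripper":60,"slide":[0,0.5,1],"twist":[0,0,0]},{"gripper":60,"slide":[0,0.5,1],"twist":[0,0,0]},{"gripper":60,"slide":[0,0.5,1],"twist":[0,0,0]},{"gripper":60,"slide":[0,0.5,1],"twist":[0,0,0]},{"gripper":60,"slide":[0,0.5,1],"twist":[0,0,0]},{"gripper":60,"slide":[0,0.5,1],"twist":[0,0,0]}]}}

```text
t: 54.95
ee_pos: [0.6189, 0.1244, 0.2061]
tool_rot: [[0.099, 0.995, -0.003], [0.995, -0.099, 0.001], [0.0, -0.003, -1.0]]
contact_force: [0.2, 0.2, -0.1]
finger_gap: 0.704
grasp_force: 0.0
```

{"fn": "send_rows", "kwargs": {"motion": [{"gripper":60,"slide":[0,0.5,1],"twist":[0,0,0]},{"gripper":60,"slide":[0,0.5,1],"twist":[0,0,0]},{"gripper":60,"slide":[0,0,1],"twist":[0,0,0]},{"gripper":60,"slide":[0,0,0],"twist":[0,0,0]},{"gripper":60,"slide":[0,0,0],"twist":[0,0,0]}]}}

```text
t: 55.58
ee_pos: [0.6381, 0.1228, 0.1481]
tool_rot: [[0.098, 0.995, -0.002], [0.995, -0.098, 0.001], [0.001, -0.002, -1.0]]
contact_force: [0.2, -0.2, 0.4]
finger_gap: 0.706
grasp_force: 0.0
```

```bash
python3 - <<'E'
from h import *
from rig import *
print(state()["ee_pos"]);delta([.6385,.124,.057],Rdown(84.6))
E
```

```text
[0.6381 0.1228 0.1481]
twist [-0.0143 -0.0051 -0.0345] slide [0.0601 0.0165 4.5559]
```

{"fn": "send_rows", "kwargs": {"motion": [{"gripper":60,"slide":[0.06,0,0.9],"twist":[0,0,0]},{"gripper":60,"slide":[0,0,0.9],"twist":[0,0,0]},{"gripper":60,"slide":[0,0,0.9],"twist":[0,0,0]},{"gripper":60,"slide":[0,0,0.9],"twist":[0,0,0]},{"gripper":60,"slide":[0,0,0.9],"twist":[0,0,0]},{"gripper":10,"slide":[0,0,0],"twist":[0,0,0]},{"gripper":10,"slide":[0,0,0],"twist":[0,0,0]},{"gripper":10,"slide":[0,0,0],"twist":[0,0,0]},{"gripper":10,"slide":[0,0,0],"twist":[0,0,0]},{"gripper":10,"slide":[0,0,0],"twist":[0,0,0]}]}}

```text
t: 56.82
ee_pos: [0.6373, 0.1241, 0.0583]
tool_rot: [[0.098, 0.995, -0.003], [0.995, -0.098, 0.001], [0.0, -0.003, -1.0]]
contact_force: [-5.3, -0.8, 5.1]
finger_gap: 0.195
grasp_force: 58.9
```

{"fn": "send_rows", "kwargs": {"motion": [{"gripper":10,"slide":[0,-0.1,0],"twist":[0,0,0]},{"gripper":10,"slide":[0,-0.25,0],"twist":[0,0,0]},{"gripper":10,"slide":[0,-0.4,0],"twist":[0,0,0]},{"gripper":10,"slide":[0,-0.4,0],"twist":[0,0,0]},{"gripper":10,"slide":[0,-0.4,0],"twist":[0,0,0]},{"gripper":10,"slide":[0,-0.4,0],"twist":[0,0,0]},{"gripper":10,"slide":[0,-0.4,0],"twist":[0,0,0]},{"gripper":10,"slide":[0,-0.4,0],"twist":[0,0,0]},{"gripper":10,"slide":[0,-0.4,0],"twist":[0,0,0]},{"gripper":10,"slide":[0,0,0],"twist":[0,0,0]}]}}

```text
t: 58.08
ee_pos: [0.574, 0.1304, 0.0582]
tool_rot: [[0.098, 0.995, -0.003], [0.995, -0.098, 0.0], [0.0, -0.003, -1.0]]
contact_force: [-1.1, 0.9, 7.4]
finger_gap: 0.196
grasp_force: 59.5
```

Remaining travel to 0.479: 4.8 units.

{"fn": "send_rows", "kwargs": {"motion": [{"gripper":10,"slide":[0,-0.2,0],"twist":[0,0,0]},{"gripper":10,"slide":[0,-0.4,0],"twist":[0,0,0]},{"gripper":10,"slide":[0,-0.4,0],"twist":[0,0,0]},{"gripper":10,"slide":[0,-0.4,0],"twist":[0,0,0]},{"gripper":10,"slide":[0,-0.4,0],"twist":[0,0,0]},{"gripper":10,"slide":[0,-0.4,0],"twist":[0,0,0]},{"gripper":10,"slide":[0,-0.4,0],"twist":[0,0,0]},{"gripper":10,"slide":[0,-0.4,0],"twist":[0,0,0]},{"gripper":10,"slide":[0,-0.4,0],"twist":[0,0,0]},{"gripper":10,"slide":[0,-0.4,0],"twist":[0,0,0]}]}}

```text
t: 59.32
ee_pos: [0.4992, 0.1378, 0.0582]
tool_rot: [[0.098, 0.995, -0.001], [0.995, -0.098, 0.001], [0.001, -0.002, -1.0]]
contact_force: [2.4, 0.7, 5.2]
finger_gap: 0.194
grasp_force: 59.2
```

{"fn": "send_rows", "kwargs": {"motion": [{"gripper":10,"slide":[0,-0.3,0],"twist":[0,0,0]},{"gripper":10,"slide":[0,-0.2,0],"twist":[0,0,0]},{"gripper":10,"slide":[0,-0.2,0],"twist":[0,0,0]},{"gripper":10,"slide":[0,-0.15,0],"twist":[0,0,0]},{"gripper":10,"slide":[0,0,0],"twist":[0,0,0]}]}}

```text
t: 59.95
ee_pos: [0.4819, 0.1395, 0.0582]
tool_rot: [[0.098, 0.995, -0.003], [0.995, -0.098, 0.001], [0.0, -0.003, -1.0]]
contact_force: [-0.6, 0.6, 6.9]
finger_gap: 0.195
grasp_force: 59.4
```

Last few mm, then release and lift.

{"fn": "send_rows", "kwargs": {"motion": [{"gripper":10,"slide":[0,-0.15,0],"twist":[0,0,0]},{"gripper":10,"slide":[0,0,0],"twist":[0,0,0]},{"gripper":10,"slide":[0,0,0],"twist":[0,0,0]},{"gripper":60,"slide":[0,0,0],"twist":[0,0,0]},{"gripper":60,"slide":[0,0,0],"twist":[0,0,0]},{"gripper":60,"slide":[0,0,0],"twist":[0,0,0]},{"gripper":60,"slide":[0,0,-0.7],"twist":[0,0,0]},{"gripper":60,"slide":[0,0,-0.9],"twist":[0,0,0]},{"gripper":60,"slide":[0,0,-0.9],"twist":[0,0,0]},{"gripper":60,"slide":[0,0,-0.9],"twist":[0,0,0]}]}}

```text
t: 61.2
ee_pos: [0.4802, 0.1395, 0.1278]
tool_rot: [[0.099, 0.995, -0.001], [0.995, -0.099, 0.001], [0.001, -0.001, -1.0]]
contact_force: [-0.3, -0.9, 0.8]
finger_gap: 0.7
grasp_force: 0.0
```

{"fn": "send_rows", "kwargs": {"motion": [{"gripper":60,"slide":[0.5,0,-0.9],"twist":[0,0,0]},{"gripper":60,"slide":[0.9,0,-0.9],"twist":[0,0,0]},{"gripper":60,"slide":[0.5,0,-0.5],"twist":[0,0,0]},{"gripper":60,"slide":[0,0,0],"twist":[0,0,0]},{"gripper":60,"slide":[0,0,0],"twist":[0,0,0]}]}}

```text
t: 61.82
ee_pos: [0.4832, 0.1763, 0.1712]
tool_rot: [[0.099, 0.995, -0.004], [0.995, -0.099, -0.0], [-0.001, -0.004, -1.0]]
contact_force: [0.4, 0.1, -0.3]
finger_gap: 0.701
grasp_force: 0.0
```

```bash
python3 - <<'E'
from h import *
from rig import *
for n in("scene","top"):
    c=capture(n);W=cloud(c);z=W[...,2];d=np.hypot(W[...,0]-.487,W[...,1]-.02)
    for a,b in((.105,.13),(.074,.092),(.045,.058)):
        p=W[(z>a)&(z<b)&(d<.05)]
        if len(p)>5:print(n,a,len(p),circ(p[:,:2]),(p.max(0)+p.min(0))/2,np.ptp(p,axis=0))
    p=W[(z>.07)&(z<.09)&(abs(W[...,0]-.48)<.03)&(abs(W[...,1]-.14)<.03)];print("post",p.mean(0))
    if n=="scene":cv2.imwrite("pics/s8.png",cv2.resize(c["image"][110:290,180:400,::-1],None,fx=3,fy=3))
E
```

```text
scene 0.105 62 (array([0.4844, 0.0199]), np.float64(0.01191508621815388)) [0.4845 0.0204 0.1116] [0.0258 0.0267 0.0127]
scene 0.074 139 (array([0.4835, 0.0216]), np.float64(0.022736823037973936)) [0.4833 0.019  0.0829] [0.0534 0.0529 0.0177]
scene 0.045 185 (array([0.4858, 0.0174]), np.float64(0.03555781844889632)) [0.4865 0.0139 0.0515] [0.0862 0.0789 0.0127]
post [0.4773 0.1392 0.0749]
top 0.105 25 (array([0.4859, 0.0221]), np.float64(0.01194503282495946)) [0.4859 0.0226 0.1158] [0.0234 0.0236 0.0137]
top 0.074 63 (array([0.4851, 0.0237]), np.float64(0.024896248423228223)) [0.4853 0.0238 0.0825] [0.0503 0.0535 0.0163]
top 0.045 96 (array([0.4873, 0.0206]), np.float64(0.04051188263424605)) [0.4878 0.022  0.0511] [0.0847 0.0851 0.0122]
post [0.4799 0.1416 0.076 ]
```

View pics/s8.png

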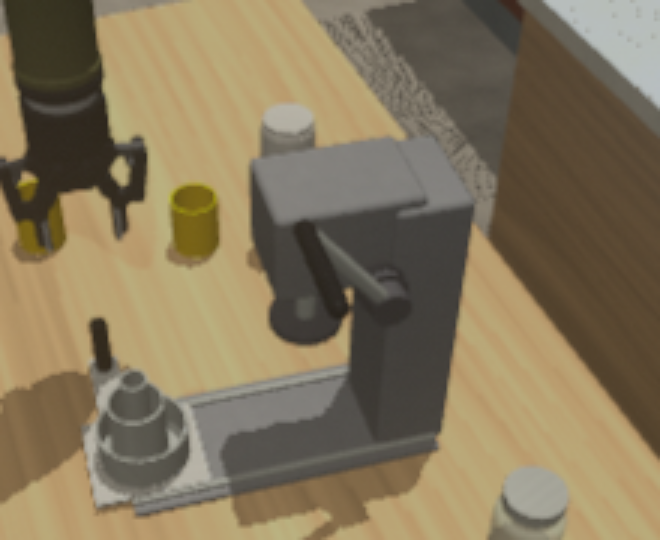

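The crop shows the tray fully out with the nest upright at (135,425). The lever is up, the bystanders in view have not moved and the gripper is clear. I hand in.

```bash
python3 -c "
from rig import *
print(sign_off())"
```

```text
the job is handed in; nothing more can be done
None
```

I handed the job in at about 62 s; no verdict came back. The two beakers present (55 and 27) are nested upright in the pot and were pressed, the lever was eased back up, the tray is fully out again, and I kept clear of the spray can, screw jar and screwdriver.

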